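Load the cell jig and hook its hold-down frame shut

TASK

Get the battery cells ready for pack welding: swing the hook off the black-railed jig, lift its hold-down frame fully open, and lay every loose cell across the two raised rails, each in a pair of notches of its own, centred, with its button end to the frame's hinge side. Then close the frame down over the cells and swing the hook back over until it rests in its catch. Leave the flux tin and the wick reel where they are.

Things in the scene. Friction and masses are not known exactly. Their poses are not given: they have to be found in the camera images.
- cell_jig: the pack jig, fixed to the worktop: aluminium base plate 272 x 68 x 12 mm, two raised black rails, a steel hold-down frame hinged at its left, a steel hook at its right. Origin: centre of its underside; x along the row of notches (away from the robot at yaw 0), y towards the frame's hinge side (left), z up. Hinge posts 78 mm high at x = -120 and 118, y = 44 mm
- seat_0 (a point): centre of a cell when seated in the notch pair nearest the robot: x = -80, y = 0, z = 52.7 mm of the jig; its axes are the jig's. Two rails run along the jig's x at y = -23 and +23 mm, each 6 mm thick, tops 49 mm high, open between them; the V notches (90 degrees, 9 mm deep, 18 mm wide) bottom at 40 mm, 40 mm apart. A seated cell lies along the jig's y
- seat_1 (a point): the same for the second notch pair: x = -40, y = 0, z = 52.7 mm of the jig
- seat_2 (a point): the same for the middle notch pair: x = 0, y = 0, z = 52.7 mm of the jig
- seat_3 (a point): the same for the fourth notch pair: x = 40, y = 0, z = 52.7 mm of the jig
- seat_4 (a point): the same for the farthest notch pair: x = 80, y = 0, z = 52.7 mm of the jig
- cell_a: a loose cylindrical battery cell, 18 mm diameter, 65 mm long, 46 g, green wrap, lying on the clear worktop right of the jig; it rolls only a little. Origin: its centre (9 mm above the worktop when it lies there). Its own x axis is the cell's axis and points to its button (positive) end; roll about that axis is arbitrary. May be absent
- cell_b: a loose cylindrical battery cell, 18 mm diameter, 65 mm long, 46 g, green wrap, lying on the clear worktop right of the jig; it rolls only a little. Origin: its centre (9 mm above the worktop when it lies there). Its own x axis is the cell's axis and points to its button (positive) end; roll about that axis is arbitrary. May be absent
- cell_c: a loose cylindrical battery cell, 18 mm diameter, 65 mm long, 46 g, green wrap, lying on the clear worktop right of the jig; it rolls only a little. Origin: its centre (9 mm above the worktop when it lies there). Its own x axis is the cell's axis and points to its button (positive) end; roll about that axis is arbitrary. May be absent
- cell_d: a loose cylindrical battery cell, 18 mm diameter, 65 mm long, 46 g, green wrap, lying on the clear worktop right of the jig; it rolls only a little. Origin: its centre (9 mm above the worktop when it lies there). Its own x axis is the cell's axis and points to its button (positive) end; roll about that axis is arbitrary. May be absent
- cell_e: a loose cylindrical battery cell, 18 mm diameter, 65 mm long, 46 g, green wrap, lying on the clear worktop right of the jig; it rolls only a little. Origin: its centre (9 mm above the worktop when it lies there). Its own x axis is the cell's axis and points to its button (positive) end; roll about that axis is arbitrary. May be absent
- cell_a_plus (a point): the button end (steel button in a white ring) of that cell, 32.5 mm from its centre; the other end is a flat steel disc
- cell_b_plus (a point): the button end (steel button in a white ring) of that cell, 32.5 mm from its centre; the other end is a flat steel disc
- cell_c_plus (a point): the button end (steel button in a white ring) of that cell, 32.5 mm from its centre; the other end is a flat steel disc
- cell_d_plus (a point): the button end (steel button in a white ring) of that cell, 32.5 mm from its centre; the other end is a flat steel disc
- cell_e_plus (a point): the button end (steel button in a white ring) of that cell, 32.5 mm from its centre; the other end is a flat steel disc
- hold_frame (a joint): hold-down frame, a steel bar with a rubber strip that lies along the row over the middles of the cells, on two arms hinged at the left side; 0 = closed (the rubber 0.5 mm above seated cells), grows as it is lifted, 1.75 rad = fully open, resting just past upright. It is light, falls shut from below about 1.5 rad and stays put past upright
- frame_grip (a point): middle of the black revolving handle (16 mm diameter, 40 mm long, lying along the jig's x, free to turn on its pin) that sticks out from the end of the frame's near arm towards the robot: at x = -148, y = -24, z = 70 mm of the jig when closed; 68 mm from the hinge line
- frame_hinge (a point): point on the frame's hinge line level with that handle: at x = -148, y = 44, z = 70 mm of the jig; the hinge line is the jig's x direction
- latch_hook (a joint): steel hook at the far end of the jig on its right side; its 34 mm claw lies over the frame's bar between two small ears (the catch) at 0 = hooked; grows as it is swung outward to the right (jig -y) and down, 1.3 rad = fully off, resting on its stop. Stays hooked by its own weight
- hook_knob (a point): middle of the black round knob (12 mm diameter, 30 mm long, in line with the hook's shank) to swing the hook by, 78 mm from the pivot: at x = 118, y = -28, z = 98 mm of the jig when hooked
- hook_hinge (a point): the hook's pivot: at x = 118, y = -28, z = 20 mm of the jig; it turns about the jig's x direction
- flux_tin: bystander: small round yellowish tin, 47 mm diameter, 22 mm high, loose among the cells; origin centre of its underside
- wick_reel: bystander: small yellow reel of wick, 40 mm diameter, 14 mm high, loose at the left front; origin centre of its underside
There are look-alikes about, which are no part of the job. What is shaped like the cell_e but red is not meant.

How it is judged:
By the outcome, as a careful person would: the job done as asked, in the order asked, and still so for the second after the job is handed in, with the robot touching nothing.
Of cell_a, cell_b, cell_c, cell_d, cell_e only 3 to 5 are there at a start; the rules pass over those that are not, and their reading is None.
At some moment in a run one of cell_a, cell_b, cell_c, cell_d, cell_e may be knocked a few centimetres aside while the robot is not near it.
Once in a run the grip may slacken for a moment while it holds something.
It also fails if it takes over 210 s, if anything falls off the work surface, if the arm or the gripper's body presses on something with over 40 N, if the wrist force passes 120 N, or if a joint passes its speed limit or range.

ROBOT

A 6-joint arm with a two-finger parallel gripper is mounted at the origin on a cart in front of the work surface, level with it; the furniture and walls round the work are solid. World frame = base frame: x ahead of the robot, y to its left, z up, the work surface at z = 0. Lengths are in m, angles in rad, forces in N, time in s.
With the tool pointing down it reaches from about 0.25 to 0.775 m from the base axis. Payload 4 kg.
Tool frame: the origin (TCP) lies between the finger pads; the fingertips stand 14 mm ahead of it and the grasp point (between the pads) lies 5 mm behind it (nose_length is the distance from the TCP to the fingertips, in m); z points along the fingers, y is the line along which they close (so a half turn about z gives the same grasp; the last joint's range is limited). The gripper opens to 94 mm and grips with 3 to 60 N. Pads are 16 mm wide; open, the fingers measure 119 mm over their backs; the gripper's body (75 mm by 177 mm) begins 78 mm behind the grasp point.
Start: joints at [-1.412, 0.087, 1.371, -0, 1.684, -0.103], TCP at [0.142, -0.531, 0.22] pointing down, gripper open.
Joint ranges: [-3.1, 3.1], [-0.76, 2.03], [0.27, 2.55], [-1.08, 4.22], [0.17, 2.65], [-2.57, 2.57]. Speed limits (rad/s): [2.79, 2.79, 3.14, 3.14, 3.14, 3.14].

INTERFACE

Orientations are given as [roll, pitch, yaw] about the fixed x, y, z axes, in that order (R = Rz(yaw) Ry(pitch) Rx(roll)).
In Python, from bench import * gives the robot as it stands.
- The arm moves only by the tool move_arm, never from a script. Its argument "steps" is one flat list of numbers, 7 for each row, row after row: the turn, a rotation vector about the world's x, y, z in rad, then the shift along the world's x, y, z in m, then the opening, from 0 (shut) to 1 (fully open). A call has 1 to 12 rows; each row is the pose to reach, as a shift and turn from the pose commanded when the call began; what a row does not reach only later rows make up. A row lasts 1/10 s, in which the tool goes at most 50 mm and 8.59 degrees, less where a joint would pass 70% of its speed; a pose out of reach is approached as far as the arm can. A call with a gripper value outside its range is refused whole. The fingers move at their own pace and stop on an object; the grip force is fixed at half the most. Time passes only in rows, so rows that repeat a pose let the fingers close. It gives the time, the measured TCP pose, the force, the opening and the grip force at its end, in the units of the state.
- get_obs(): the state, without advancing time (a new reading comes with each control period).
- snapshot(name): name is "side" or "top"; returns (picture, depth): 420x560x3 uint8, red, green, blue; 420x560 float32, m along the optical axis (not along the pixel's ray), 0 where there is no reading.
- camera_model(name): a dict with "fx", "fy", "cx", "cy" (pixels), "k1" (the pictures are not rectified: a ray, as slopes to the right and down, at radius r is drawn at 1 + k1 r^2 times it, then the intrinsics apply), "rvec" (rotation vector, rad) and "tvec" (3), from world to camera coordinates, as OpenCV has them. Camera axes: x right, y down, z forward; pixel columns grow to the right and rows downward; lengths in m; the calibration is good to about 2 mm. A picture is of the moment at which its call begins. camera_model takes no time and is no camera call.
- close_job(): hands the job in; it is judged then, once.
Trained networks look in the newest picture that a camera, given by its name, has taken for a name from the list of things; names that differ only in an ending like _2 or _b are one class to them, and where a whole thing is asked for, a point or a joint stands for the part that bears it (a point fixed in the world has none). Each returns a list of dicts, best first, with "score" (0 to 1); they miss things now and then, are a little off and sometimes report something else, mostly with a low value. They report only what shows in the picture. A call takes as long as a camera call. They do not tell look-alikes from the thing itself.
- silhouettes(camera, target): "pixels" (420x560 bool, what is visible of it) and "uv" ([column, row] in pixels, amid what is visible of it).
- spot_point(camera, target): "uv" ([column, row] in pixels: a listed point, or the origin of a listed thing).
The state is a dict: "time": time; "joint_positions": joint angles; "qvel": joint speeds; "joint_torque": joint torques, N m; "tool_pos": TCP position; "ee_rot": TCP orientation; "wrist_force": force on the tool from outside, world axes, zero at the start; "wrist_torque": the same for the moment, N m; "width": finger opening in m; "finger_force": force on a finger pad.
Only numpy, scipy, OpenCV 4.12 (cv2) and the standard library are available. Lean on these libraries where they do the work, as an engineer would, in place of code of your own. Each camera call takes 0.05 s, during which the arm holds its last target. There are 200 camera calls.

## Working session

There is one attempt and no reset: what is moved stays moved. The work goes in short steps, Python scripts to look and compute and a tool call to move; the robot and the scene stay as the last step left them, time stands still between calls to the robot, and variables do not carry over. Pictures are saved under pics/ and viewed, at most 14 in all, crops included, and the job is handed in when it is done.

Besides the shell and the picture viewer there is one more tool, called after "Request:" by a JSON object that holds its "name" and its "arguments", one argument or row to a line. move_arm: Moves the arm, as the interface text tells. Its arguments: {"type":"object","properties":{"steps":{"type":"array"}},"required":["steps"]}

```bash
ls; mkdir -p pics; cat > h.py <<'E'
from bench import *
import numpy as np, cv2
def cam(n):
    m=camera_model(n); R=cv2.Rodrigues(np.array(m["rvec"],float))[0]; return m,R,np.array(m["tvec"],float).ravel()
def ray(n,uv):
    m,R,t=cam(n); a=(uv[0]-m["cx"])/m["fx"]; b=(uv[1]-m["cy"])/m["fy"]; x,y=a,b
    for _ in range(20):
        s=1+m["k1"]*(x*x+y*y); x,y=a/s,b/s
    return -R.T@t, R.T@np.array([x,y,1.]), R, t
def onz(n,uv,z):
    o,d,_,_=ray(n,uv); return o+d*(z-o[2])/d[2]
def ondepth(n,uv,dep):
    o,d,_,_=ray(n,uv); return o+d*dep
def proj(n,p):
    m,R,t=cam(n); c=R@np.array(p,float)+t; x,y=c[:2]/c[2]; s=1+m["k1"]*(x*x+y*y)
    return np.array([m["fx"]*x*s+m["cx"],m["fy"]*y*s+m["cy"]])
E
python3 - <<'E'
from h import *
for n in("top","side"):
    p,d=snapshot(n); cv2.imwrite(f"pics/{n}0.png",p[:,:,::-1]); np.save(f"{n}0.npy",d)
    m,R,t=cam(n); print(n,m["fx"],m["k1"],"pos",-R.T@t)
E
```

```text
pics
top 389.2865524485668 -0.11287826355348324 pos [ 0.40842637 -0.02065152  0.91435818]
side 462.75500126266974 -0.11699143237724371 pos [ 0.22010654 -0.68414347  0.72023186]
```

View pics/top0.png

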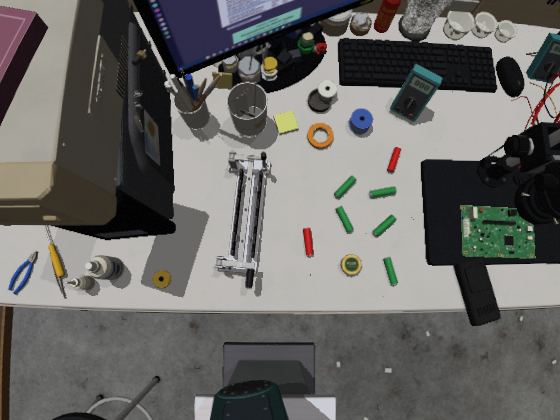

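View pics/side0.png

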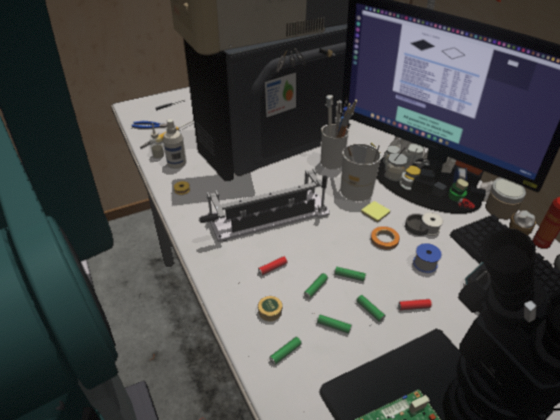

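The top view shows five green cells at about (345,187), (383,192), (344,219), (384,225) and (391,271). The two red look-alikes are at (308,241) and (394,159), and the tin is at (351,265). The jig runs along column 245, with its handle at (248,280) and its hook at the far right (265,165). Next I'll localise everything with the networks.

```bash
cat > loc.py <<'E'
from h import *
from scipy.optimize import least_squares
P={"seat_0":(-80,0,52.7),"seat_1":(-40,0,52.7),"seat_2":(0,0,52.7),"seat_3":(40,0,52.7),"seat_4":(80,0,52.7),"frame_grip":(-148,-24,70),"frame_hinge":(-148,44,70),"hook_knob":(118,-28,98),"hook_hinge":(118,-28,20),"cell_jig":(0,0,0)}
obs=[]
for n in("top","side"):
    for k in P:
        r=spot_point(n,k)
        if r and r[0]["score"]>.3: obs.append((n,k,np.array(r[0]["uv"]),r[0]["score"]))
def jw(p,q):
    c,s=np.cos(p[2]),np.sin(p[2]); x,y,z=np.array(q)/1000
    return np.array([p[0]+c*x-s*y,p[1]+s*x+c*y,z])
f=lambda p:np.concatenate([proj(n,jw(p,P[k]))-uv for n,k,uv,_ in obs])
s=least_squares(f,[.4,.05,0.],loss="soft_l1")
print("jig",s.x)
for (n,k,uv,sc),e in zip(obs,f(s.x).reshape(-1,2)): print(n,k,uv.round(),round(sc,2),e.round(1))
for n in("top","side"):
    p,_=snapshot(n)
    for k in("cell_a","cell_a_plus"):
        for r in (silhouettes(n,k) if k=="cell_a" else spot_point(n,k)):
            uv=np.array(r["uv"]);
            if "pixels" in r:
                yx=np.argwhere(r["pixels"])[:,::-1]; m,pc=cv2.PCACompute(yx.astype(np.float32),None); uv=m[0]
                a=onz(n,uv-15*pc[0],.009);b=onz(n,uv+15*pc[0],.009); c=onz(n,uv,.009)
                print(n,k,round(r["score"],2),uv.round(),c.round(4)[:2],"dir",round(float(np.arctan2(*(b-a)[1::-1])),2),len(yx),p[r["pixels"]].mean(0).round())
            else: print(n,k,round(r["score"],2),uv.round(),onz(n,uv,.009).round(4)[:2])
for k in("flux_tin","wick_reel"):
    r=spot_point("top",k)[0]; print(k,r["uv"],onz("top",r["uv"],0))
np.save("jig.npy",s.x)
o=get_obs(); print(o)
E
python3 loc.py
```

```text
jig [ 0.56155894  0.04059648 -0.07945837]
top seat_0 [248. 194.] 0.84 [-4.6 53.6]
top seat_1 [248. 194.] 0.84 [-2.8 35.7]
top seat_2 [248. 194.] 0.84 [-1.  18.1]
top seat_3 [248. 194.] 0.84 [0.7 0.8]
top seat_4 [248. 194.] 0.84 [  2.4 -16.2]
top frame_grip [247. 276.] 0.71 [4.5 3.9]
top frame_hinge [220. 276.] 0.94 [-0.5  1. ]
top hook_knob [262. 158.] 0.56 [ 1.8 -1.6]
top hook_hinge [264. 166.] 0.53 [0.5 0.6]
top cell_jig [250. 218.] 0.59 [-1.7 -1.6]
side seat_0 [256. 206.] 0.9 [-20.9   5.7]
side seat_1 [256. 206.] 0.9 [-3.8  1.3]
side seat_2 [256. 206.] 0.9 [12.9 -2.9]
side seat_3 [256. 206.] 0.9 [29.4 -7. ]
side seat_4 [256. 206.] 0.9 [ 45.4 -11. ]
side frame_grip [203. 214.] 0.82 [4.4 5.6]
side frame_hinge [198. 201.] 0.77 [ 1.4 -0.4]
side hook_knob [272. 222.] 0.66 [ 51.4 -39.6]
side cell_jig [271. 222.] 0.58 [-1.5 -1.8]
top cell_a 0.78 [308. 241.] [ 0.5008 -0.0992] dir -3.02 219 [161.  41.  38.]
top cell_a 0.77 [390. 271.] [ 0.4325 -0.292 ] dir -2.89 198 [ 49. 119.  66.]
top cell_a 0.77 [383. 225.] [ 0.5397 -0.2795] dir -0.88 235 [ 60. 118.  74.]
top cell_a 0.69 [393. 160.] [ 0
[... 1059 characters left out ...]
nt_positions': array([-1.41208319e+00,  8.72151160e-02,  1.37071870e+00,  3.62623664e-05,
        1.68364678e+00, -1.03106145e-01]), 'qvel': array([ 7.59163822e-04,  3.93880423e-04, -4.53744560e-04, -8.19151656e-05,
        7.18976378e-05, -1.82078045e-03]), 'joint_torque': array([-2.85323504e-04, -3.40031040e+01, -3.02592659e+01,  7.16992118e-02,
        2.36842479e-02, -1.17565051e-05]), 'tool_pos': array([ 0.14236457, -0.53125199,  0.21948811]), 'ee_rot': array([ 3.14157695e+00, -3.45990545e-05,  2.61823367e-01]), 'wrist_force': array([ 0.34354645, -0.72158924, -0.4130237 ]), 'wrist_torque': array([ 0.00393265, -0.01653023,  0.01422993]), 'finger_force': 0.0, 'width': 0.09410867568980887}
```

```bash
python3 - <<'E'
from h import *
t=cv2.imread("pics/top0.png"); s=cv2.imread("pics/side0.png")
a=cv2.resize(t[145:295,205:280],None,fx=4,fy=4,interpolation=3)
b=cv2.resize(s[165:245,190:335],None,fx=3.4,fy=3.4,interpolation=3)
c=np.zeros((600,800,3),np.uint8); c[:600,:300]=a; c[:b.shape[0],305:305+b.shape[1]]=b[:,:495]
cv2.imwrite("pics/jig1.png",c)
cv2.imwrite("pics/cells_a.png",cv2.resize(s[235:365,250:440],(800,547),interpolation=3))
cells=[(.4325,-.292),(.5397,-.2795),(.5555,-.1858),(.6217,-.2803),(.635,-.19)]
E
```

```text
(no output)
```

View pics/jig1.png

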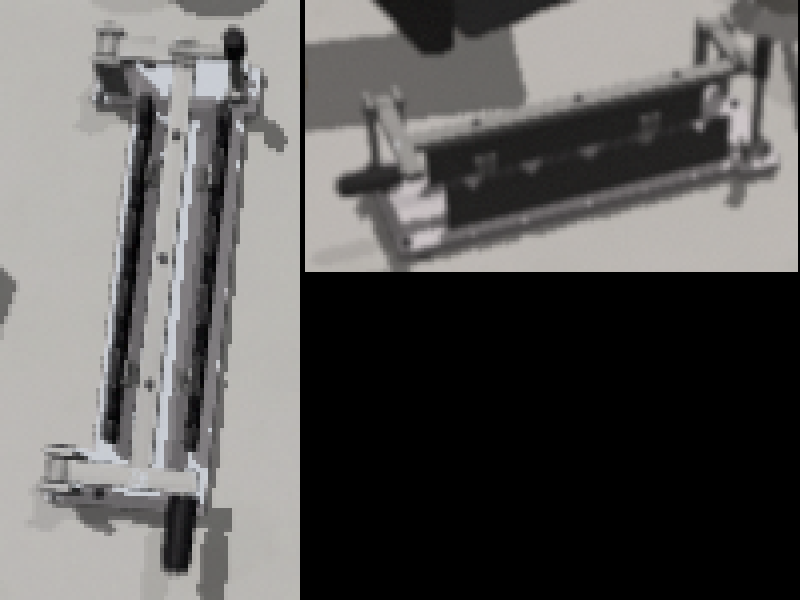

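View pics/cells_a.png

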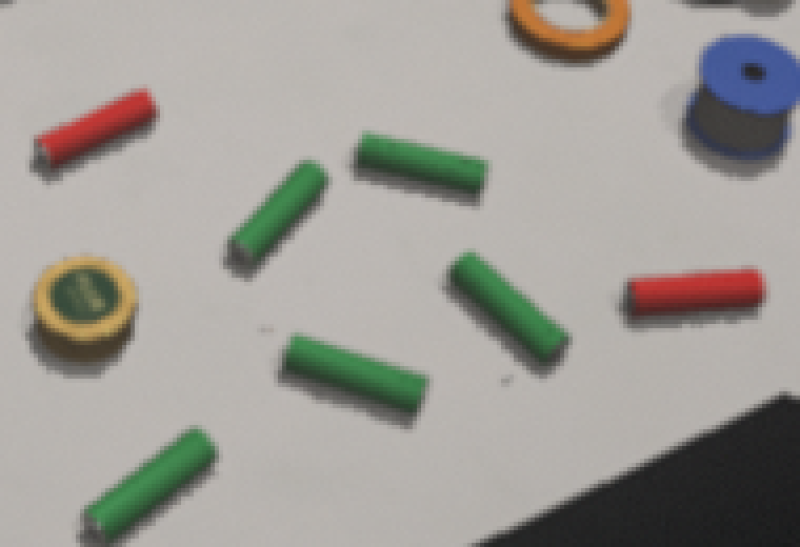

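```bash
cat > fit.py <<'E'
from h import *
from scipy.optimize import least_squares
def jw(p,q):
    c,s=np.cos(p[2]),np.sin(p[2]); x,y,z=np.array(q)/1000
    return np.array([p[0]+c*x-s*y,p[1]+s*x+c*y,z])
C=[("top",(-148,-24,70),(249.7,278.3)),("top",(118,-28,98),(263.7,156)),("top",(118,44,78),(232,154.5)),("top",(-120,44,78),(219.5,262)),
("side",(-136,-34,0),(219.4,240.9)),("side",(-148,-24,70),(207.5,218.5)),("side",(118,-28,98),(324.5,183))]
f=lambda p:np.concatenate([proj(n,jw(p,k))-uv for n,k,uv in C])
if __name__=="__main__":
    s=least_squares(f,[.5,.06,-.08],loss="soft_l1"); print(s.x); print(f(s.x).reshape(-1,2).round(1)); np.save("jig.npy",s.x)
    # depth check: rail tops in jig frame
    for n in("top","side"):
        d=np.load(f"{n}0.npy"); pts=[]
        for v in range(140,300):
            for u in range(190,340):
                if d[v,u]>0: pts.append(ondepth(n,(u,v),d[v,u]))
        pts=np.array(pts); c,q=np.cos(s.x[2]),np.sin(s.x[2]); D=pts-[s.x[0],s.x[1],0]
        J=np.c_[c*D[:,0]+q*D[:,1],-q*D[:,0]+c*D[:,1],D[:,2]]*1000
        for lo,hi in((46,52),(8,16),(70,90)):
            for a,b in((-110,-50),(-50,50),(50,110)):
                k=(J[:,2]>lo)&(J[:,2]<hi)&(J[:,0]>a)&(J[:,0]<b)&(abs(J[:,1])<60)
                h,e=np.histogram(J[k,1],np.arange(-42,52,6)); print(n,lo,(a,b),h)
    im=cv2.imread("pics/top0.png"); im2=cv2.imread("pics/side0.png"); out=[]
    for n,i,x0,y0,w,hh,sc in(("top",im,205,145,75,150,4),("side",im2,190,165,145,80,3.4)):
        g=cv2.resize(i[y0:y0+hh,x0:x0+w],None,fx=sc,fy=sc,interpolation=3)
        T=lambda q:tuple(int(v) for v in ((proj(n,jw(s.x,q))+.5-[x0,y0])*sc))
        for z,col in((0,(0,0,255)),(12,(255,0,0))):
            L=[(-136,-34,z),(136,-34,z),(136,34,z),(-136,34,z)]
            for k in range(4): cv2.line(g,T(L[k]),T(L[(k+1)%4]),col,1)
        for y in(-23,23): cv2.line(g,T((-100,y,49)),T((100,y,49)),(0,255,0),1)
        for k in range(5): cv2.circle(g,T((-80+40*k,-23,40)),3,(0,255,255),1)
        cv2.line(g,T((-168,-24,70)),T((-128,-24,70)),(255,0,255),1); cv2.line(g,T((118,-28,83)),T((118,-28,113)),(255,0,255),1)
        out.append(g)
    # cell strips
    cells=[(.4328,-.2913,.26),(.5397,-.2795,-.87),(.5555,-.1858,.43),(.6217,-.2802,-1.35),(.635,-.19,-.775)]
    c=np.zeros((600,800,3),np.uint8); c[:600,:300]=out[0]; c[:272,305:798]=out[1][:,:493]
    for j,n in enumerate(("top","side")):
        src=cv2.imread(f"pics/{n}0.png")
        for i,(x,y,a) in enumerate(cells):
            u=np.array([np.cos(a),np.sin(a)]);v=np.array([u[1],-u[0]])
            L,W=.045,.018
            mp=np.array([[proj(n,(x+u[0]*l+v[0]*w,y+u[1]*l+v[1]*w,.009)) for l in np.linspace(-L,L,240)] for w in np.linspace(-W,W,60)],np.float32)
            c[285+i*62:345+i*62,310+j*245:550+j*245]=cv2.remap(src,mp[...,0],mp[...,1],cv2.INTER_CUBIC)
    cv2.imwrite("pics/ov1.png",c)
E
python3 fit.py
```

```text
[ 0.56472721  0.04189381 -0.09219538]
[[-0.1 -0.2]
 [ 0.2 -0.4]
 [ 0.3  1. ]
 [-0.4 -0.4]
 [-1.4  2.7]
 [ 1.  -0.2]
 [-0.2 -1.3]]Traceback (most recent call last):
  File "fit.py", line 16, in <module>
    if d[v,u]>0: pts.append(ondepth(n,(u,v),d[v,u]))
                            ~~~~~~~^^^^^^^^^^^^^^^^
  File "h.py", line 13, in ondepth
    o,d,_,_=ray(n,uv); return o+d*dep
            ~~~^^^^^^
  File "h.py", line 6, in ray
    m,R,t=cam(n); a=(uv[0]-m["cx"])/m["fx"]; b=(uv[1]-m["cy"])/m["fy"]; x,y=a,b
          ~~~^^^
  File "h.py", line 4, in cam
    m=camera_model(n); R=cv2.Rodrigues(np.array(m["rvec"],float))[0]; return m,R,np.array(m["tvec"],float).ravel()
ValueError: time passes only in moves, steps and waits
```

```bash
sed -i 's/^def cam(n):/import functools\n@functools.lru_cache(None)\ndef cam(n):/' h.py; python3 fit.py
```

```text
[ 0.56472721  0.04189381 -0.09219538]
[[-0.1 -0.2]
 [ 0.2 -0.4]
 [ 0.3  1. ]
 [-0.4 -0.4]
 [-1.4  2.7]
 [ 1.  -0.2]
 [-0.2 -1.3]]
top 46 (-110, -50) [ 0  0 10 39  0  0  0  0  0  0 25 28  0  0  0]
top 46 (-50, 50) [ 0  0 12 68  0  0  0  0  0  0 37 41  0  0  0]
top 46 (50, 110) [ 0  0  2 39  0  0  0  0  0  0 18 24  0  2  2]
top 8 (-110, -50) [ 0 33 62 12 48 60 60  0  0 47 32 10 38  7  2]
top 8 (-50, 50) [  0  48  99   0  76 108 104   3   0  77  70   0  65   0   0]
top 8 (50, 110) [ 4 24 60  1 31 54 58  5  0 31 34  0 33 10  8]
top 70 (-110, -50) [ 0  0  0  0  0  0 66 75 14  0  0  0  0  2  2]
top 70 (-50, 50) [  0   0   0   0   0   0  97 125  28   0   0   0   0   0   0]
top 70 (50, 110) [ 0  0  0  0  0  0 50 72 19  0  0  0  0  6  9]
side 46 (-110, -50) [ 0  0 12 32  3  0  0  0  0  1  0  0  0  0  0]
side 46 (-50, 50) [ 0  0 20 62  3  0  0  0  0  0  0  0  0  0  0]
side 46 (50, 110) [ 0  0  9 32  6  0  0  0  0  0  0  0  0  1  4]
side 8 (-110, -50) [ 0 55 59 24 10 11 13 13 13 21 29 14  2  1  0]
side 8 (-50, 50) [ 0 73 94 45  0  0  0  0  0  6 46 14  0  0  0]
side 8 (50, 110) [ 5 44 48 30  2  1  0  0  0  8 23  8  2  2  0]
side 70 (-110, -50) [ 0  0  0  0  0  2 73 49 13  0  0  0  0  3  2]
side 70 (-50, 50) [  0   0   0   0   0   4 111  72  31   0   0   0   0   0   0]
side 70 (50, 110) [ 0  0  0  0  0  0 67 41 13  0  0  0  0  4  7]
```

View pics/ov1.png

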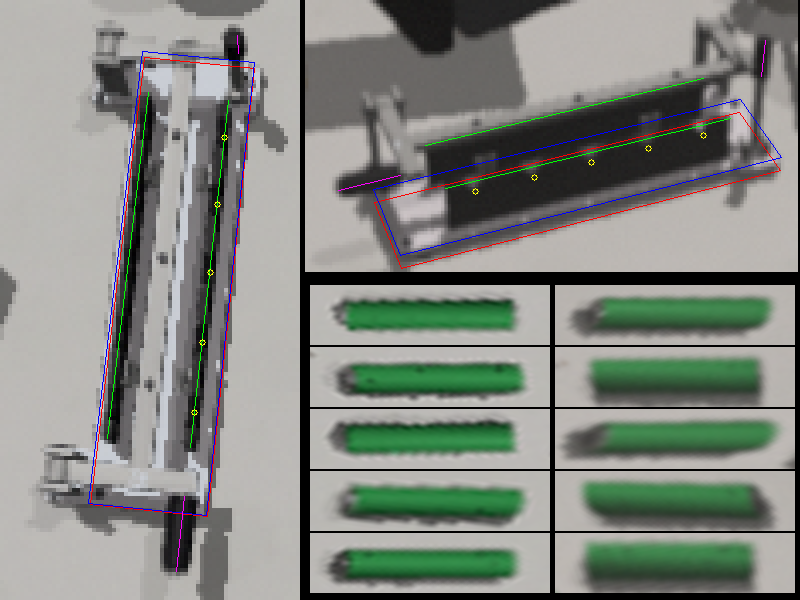

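```bash
python3 - <<'E'
from h import *
cells=[(.4328,-.2913,.26),(.5397,-.2795,-.87),(.5555,-.1858,.43),(.6217,-.2802,-1.35),(.635,-.19,-.775),(.5013,-.098,.115),(.704,-.313,-.38)]
c=np.zeros((600,800,3),np.uint8)
for i,(x,y,a) in enumerate(cells):
    u=np.array([np.cos(a),np.sin(a)]);v=np.array([u[1],-u[0]])
    for j,(n,e) in enumerate((("top",-1),("top",1),("side",-1),("side",1))):
        src=cv2.imread(f"pics/{n}0.png")
        L=np.linspace(-.012,.016,100)
        mp=np.array([[proj(n,(x+e*u[0]*(.0325+l)+v[0]*w,y+e*u[1]*(.0325+l)+v[1]*w,.009)) for l in L] for w in np.linspace(-.014,.014,100)],np.float32)
        g=cv2.remap(src,mp[...,0],mp[...,1],cv2.INTER_CUBIC).astype(float)
        c[j*125:j*125+110,i*113:i*113+110]=np.clip(cv2.resize(g,(110,110))*1.4-20,0,255)
cv2.imwrite("pics/ends1.png",c)
from fit import jw
s=np.load("jig.npy")
for n in("top","side"):
    d=np.load(f"{n}0.npy"); pts=np.array([ondepth(n,(u,v),d[v,u]) for v in range(140,300) for u in range(190,340) if d[v,u]>0])
    D=pts-[s[0],s[1],0]; cc,q=np.cos(s[2]),np.sin(s[2]); J=np.c_[cc*D[:,0]+q*D[:,1],-q*D[:,0]+cc*D[:,1],D[:,2]]*1000
    for sg in(-1,1):
        for a,b in((-110,0),(0,110)):
            k=(abs(J[:,2]-49)<2)&(J[:,0]>a)&(J[:,0]<b)&(abs(J[:,1]-sg*23)<7); print(n,sg,a,k.sum(),np.percentile(J[k,1],[10,50,90]).round(1) if k.sum() else 0, J[k,2].mean().round(1))
    k=(J[:,2]>44)&(J[:,2]<52)&(abs(abs(J[:,1])-23)<4); 
    print("railx",np.percentile(J[k,0],[1,99]))
    k=(abs(J[:,2]-12)<2)&(abs(J[:,1])<30)&(abs(J[:,0])>90); print("plate x",np.percentile(J[k,0],[1,99]))
E
```

```text
top -1 -110 72 [-24.4 -22.  -19.6] 49.0
top -1 0 63 [-23.9 -21.7 -19.3] 48.9
top 1 -110 80 [21.8 24.5 26.5] 49.0
top 1 0 56 [22.2 24.5 27.3] 49.2
railx [-99.33813765  98.03844464]
plate x [-136.19772917  133.41843574]
side -1 -110 72 [-25.2 -22.5 -18.5] 49.1
side -1 0 68 [-24.7 -21.9 -18.2] 49.0
side 1 -110 0 0 nan
side 1 0 0 0 nan
railx [-98.71470758 113.18745826]
plate x [-135.73927608  134.41333004]<stdin>:20: RuntimeWarning: Mean of empty slice.
  ret = ret.dtype.type(ret / rcount)
```

View pics/ends1.png

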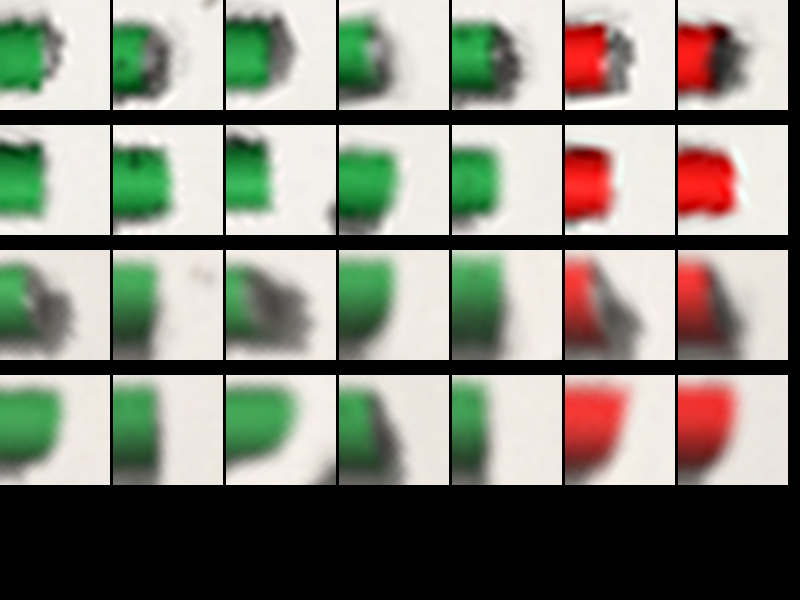

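Reading the end patches, cells 0 and 3 show a white ring (button) at their near or left end, and the other three are unclear. I'll check each one while it is held close to the side camera. The candidates for "cell" are the five greens plus the reds at (308,241) and (394,159), and only the greens are wanted. Hook first.

```bash
cat > plan.py <<'E'
from h import *
J=np.array([.5641,.0430,-.0922])
def jw(q,p=J):
    c,s=np.cos(p[2]),np.sin(p[2]); x,y,z=np.array(q)/1000
    return np.array([p[0]+c*x-s*y,p[1]+s*x+c*y,z])
def yawnow(o): return o["ee_rot"][2]
def go(grasp,yaw=None,o=None):   # grasp: world grasp point, tool down
    o=o or get_obs(); t=np.array(grasp)-[0,0,.005]
    d=(t-o["tool_pos"]).round(4); w=0 if yaw is None else (yaw-yawnow(o)+np.pi)%(2*np.pi)-np.pi
    return [0,0,round(float(w),3)]+[float(v) for v in d]
E
python3 - <<'E'
from plan import *
d=np.load("top0.npy"); pts=np.array([ondepth("top",(u,v),d[v,u]) for v in range(60,300,2) for u in range(120,556,2) if d[v,u]>0])
for x in np.arange(.45,.95,.05):
    print(round(x,2),[int(1000*pts[k,2].max()) if (k:=(abs(pts[:,0]-x)<.025)&(abs(pts[:,1]-y)<.025)).any() else -1 for y in np.arange(.25,-.56,-.05)])
print(go(jw((118,-28,103))+[0,0,.1],1.479))
for th in(0,.2,.4,.6,.8,1.0,1.2,1.28):
    g=jw((118,-28-83*np.sin(th),20+83*np.cos(th)))-jw((118,-28,103)); print(th,g.round(4))
E
```

```text
0.45 [16, 5, 4, 81, 79, 14, 4, 19, 4, 25, 4, 21, 4, 30, 33, 36, 32]
0.5 [312, 337, 3, 51, 79, 51, 4, 21, 4, 4, 20, 4, 4, 29, 31, 40, 256]
0.55 [310, 339, 4, 15, 77, 52, 4, 19, 19, 20, 21, 21, 4, 29, 34, 318, 263]
0.6 [333, 335, 4, 10, 78, 51, 5, 3, 19, 19, 20, 22, 4, 29, 29, 319, 266]
0.65 [335, 356, 5, 70, 78, 110, 4, 4, 12, 20, 4, 19, 3, 29, 29, 246, 274]
0.7 [362, 371, 4, 79, 83, 112, 4, 4, 4, 4, 4, 20, 4, 27, 29, 244, 274]
0.75 [371, 374, 6, 94, 132, 113, 9, 15, 16, 35, 37, 17, 13, 4, 3, 5, 15]
0.8 [302, 295, 189, 235, 127, 114, 13, 15, 14, 40, 40, 4, 61, 65, 6, 4, 4]
0.85 [241, 206, 184, 112, 117, 113, 8, 18, 33, 33, 36, 77, 132, 129, 3, 5, 4]
0.9 [114, 4, 162, 133, 78, 62, 51, 18, 35, 30, 29, 29, 130, 122, 28, 29, 28]
[0, 0, 1.217, 0.5367, 0.5355, -0.0215]
0 [0. 0. 0.]
0.2 [-0.0015 -0.0164 -0.0017]
0.4 [-0.003  -0.0322 -0.0066]
0.6 [-0.0043 -0.0467 -0.0145]
0.8 [-0.0055 -0.0593 -0.0252]
1.0 [-0.0064 -0.0695 -0.0382]
1.2 [-0.0071 -0.077  -0.0529]
1.28 [-0.0073 -0.0792 -0.0592]
```

Request:
{"name": "move_arm", "arguments": {
  "steps": [0,0,1.217,0.5367,0.5355,0.0,0.4,0,0,1.217,0.5367,0.5355,0.0,0.4,0,0,1.217,0.5367,0.5355,0.0,0.4,0,0,1.217,0.5367,0.5355,0.0,0.4,0,0,1.217,0.5367,0.5355,0.0,0.4,0,0,1.217,0.5367,0.5355,0.0,0.4,0,0,1.217,0.5367,0.5355,0.0,0.4,0,0,1.217,0.5367,0.5355,0.0,0.4,0,0,1.217,0.5367,0.5355,0.0,0.4,0,0,1.217,0.5367,0.5355,0.0,0.4,0,0,1.217,0.5367,0.5355,0.0,0.4,0,0,1.217,0.5367,0.5355,0.0,0.4]
}}

```text
time: 2.7
tool_pos: [0.5683, -0.1057, 0.2197]
ee_rot: [3.141, 0.0, 1.479]
wrist_force: [0.1, -0.8, -0.1]
width: 0.0378
finger_force: 0.0
```

Request:
{"name": "move_arm", "arguments": {
  "steps": [0,0,0,0.1108,0.1098,-0.022,0.4,0,0,0,0.1108,0.1098,-0.022,0.4,0,0,0,0.1108,0.1098,-0.022,0.4,0,0,0,0.1108,0.1098,-0.022,0.4,0,0,0,0.1108,0.1098,-0.022,0.4,0,0,0,0.1108,0.1098,-0.022,0.4]
}}

```text
time: 3.3
tool_pos: [0.6774, 0.0014, 0.1979]
ee_rot: [-3.142, 0.001, 1.478]
wrist_force: [-0.4, -0.2, -0.3]
width: 0.0376
finger_force: 0.0
```

```bash
python3 - <<'E'
from plan import *
p,d=snapshot("side"); cv2.imwrite("pics/s1.png",cv2.resize(p[130:260,180:400,::-1],(800,473),interpolation=3))
print(get_obs()["tool_pos"],go(jw((118,-28,103)),1.479))
E
```

```text
[0.67736937 0.00094872 0.19845973] [0, 0, 0.002, 0.0017, 0.0033, -0.1005]
```

View pics/s1.png

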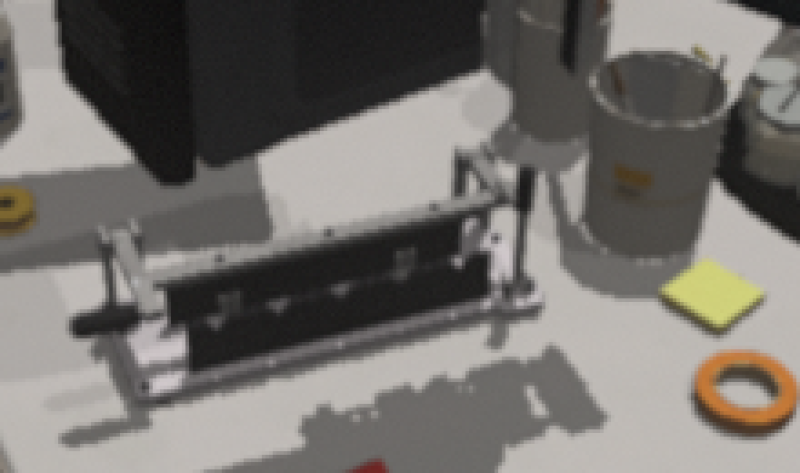

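The hook stands upright with its knob at crop (525,185) and the claw over the bar. The gripper is just above the crop. Descending onto the knob now.

Request:
{"name": "move_arm", "arguments": {
  "steps": [0,0,0,0.0017,0.0033,-0.05,0.4,0,0,0,0.0017,0.0033,-0.08,0.4,0,0,0,0.0017,0.0033,-0.1,0.4,0,0,0,0.0017,0.0033,-0.1,0.4,0,0,0,0.0017,0.0033,-0.1,0,0,0,0,0.0017,0.0033,-0.1,0,0,0,0,0.0017,0.0033,-0.1,0,0,0,0,0.0017,0.0033,-0.1,0,0,0,0,0.0017,0.0033,-0.1,0]
}}

```text
time: 4.25
tool_pos: [0.6803, 0.0053, 0.0997]
ee_rot: [3.139, 0.0, 1.479]
wrist_force: [-1.2, -0.1, 5.8]
width: 0.0114
finger_force: 30.0
```

Knob gripped at 11.4 mm. Swinging it off.

Request:
{"name": "move_arm", "arguments": {
  "steps": [0,0,0,-0.0007,-0.008,-0.0005,0,0,0,0,-0.0015,-0.0164,-0.0017,0,0,0,0,-0.0022,-0.0244,-0.0037,0,0,0,0,-0.003,-0.0322,-0.0066,0,0,0,0,-0.0037,-0.0397,-0.0103,0,0,0,0,-0.0043,-0.0467,-0.0145,0,0,0,0,-0.005,-0.0533,-0.0196,0,0,0,0,-0.0055,-0.0593,-0.0252,0,0,0,0,-0.006,-0.0648,-0.0315,0,0,0,0,-0.0064,-0.0695,-0.0382,0,0,0,0,-0.0068,-0.0736,-0.0455,0,0,0,0,-0.0071,-0.077,-0.0529,0]
}}

```text
time: 5.45
tool_pos: [0.6733, -0.0724, 0.0443]
ee_rot: [3.139, 0.001, 1.478]
wrist_force: [2.7, -2.5, 3.3]
width: 0.0109
finger_force: 30.0
```

Request:
{"name": "move_arm", "arguments": {
  "steps": [0,0,0,-0.0002,-0.002,-0.006,0,0,0,0,-0.0002,-0.002,-0.006,0.4,0,0,0,-0.0002,-0.002,-0.006,0.4,0,0,0,-0.0002,-0.002,-0.006,0.4,0,0,0,-0.0002,-0.002,-0.006,0.4,0,0,0,0,-0.002,0.03,0.4,0,0,0,0,-0.002,0.08,0.4,0,0,0,0,-0.002,0.13,0.4,0,0,0,-0.05,-0.0,0.15,0.4,0,0,0,-0.1,0.0,0.15,0.4,0,0,0,-0.1,0.0,0.15,0.4]
}}

```text
time: 6.55
tool_pos: [0.5667, -0.0702, 0.1939]
ee_rot: [-3.136, -0.001, 1.479]
wrist_force: [0.1, -0.6, -0.2]
width: 0.0377
finger_force: 0.0
```

```bash
python3 - <<'E'
from plan import *
p,d=snapshot("top"); q,_=snapshot("side")
c=np.zeros((600,800,3),np.uint8); c[:600,:320]=cv2.resize(p[145:295,205:285,::-1],(320,600),interpolation=3); c[:400,325:800]=cv2.resize(q[150:250,200:330,::-1],(475,400),interpolation=3)
cv2.imwrite("pics/s2.png",c)
o=get_obs(); print(o["tool_pos"],o["ee_rot"],go(jw((-148,-24,70))+[0,0,.08],-.092), go(jw((-148,-24,70)),-.092))
for th in np.r_[np.arange(0,1.75,.15),1.74]:
    g=jw((-148,44-68*np.cos(th),70+68*np.sin(th)))-jw((-148,-24,70)); print(th.round(2),g.round(4))
E
```

```text
[ 0.57134284 -0.07091685  0.19478017] [ 3.1413083e+00 -3.2346002e-04  1.4788930e+00] [0, 0, -1.571, -0.1568, 0.1036, -0.0498] [0, 0, -1.571, -0.1568, 0.1036, -0.1298]
0.0 [0. 0. 0.]
0.15 [0.0001 0.0008 0.0102]
0.3 [0.0003 0.003  0.0201]
0.45 [0.0006 0.0067 0.0296]
0.6 [0.0011 0.0118 0.0384]
0.75 [0.0017 0.0182 0.0464]
0.9 [0.0024 0.0256 0.0533]
1.05 [0.0031 0.034  0.059 ]
1.2 [0.004  0.0432 0.0634]
1.35 [0.0049 0.0529 0.0663]
1.5 [0.0058 0.0629 0.0678]
1.65 [0.0068 0.0731 0.0678]
1.74 [0.0073 0.0791 0.067 ]
```

View pics/s2.png

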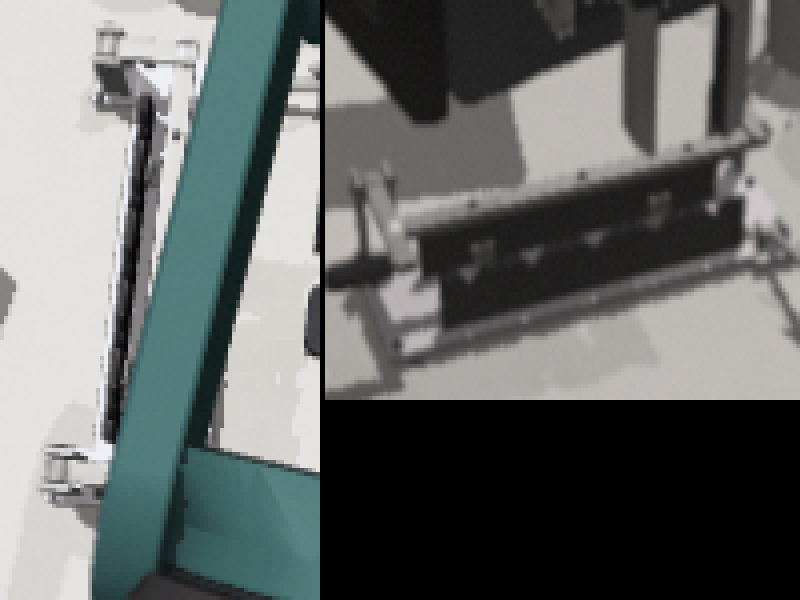

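The hook is off, hanging to the right at crop (785,300). Before the frame lift I'll check clearance to the printer.

```bash
python3 - <<'E'
from plan import *
for n in("top","side"):
    d=np.load(f"{n}0.npy"); pts=np.array([ondepth(n,(u,v),d[v,u]) for v in range(40,300) for u in range(0,280) if d[v,u]>0])
    k=(pts[:,2]>.12)&(pts[:,1]>.08)&(pts[:,1]<.35)&(pts[:,0]<.7)&(pts[:,0]>.3); q=pts[k]
    for y in np.arange(.1,.35,.03):
        m=abs(q[:,1]-y)<.015
        if m.any(): print(n,y.round(2),np.percentile(q[m,0],[0,2,10]).round(3),m.sum())
E
```

```text
top 0.22 [0.489 0.495 0.512] 15686
top 0.25 [0.481 0.487 0.49 ] 4754
top 0.28 [0.481 0.487 0.49 ] 4932
top 0.31 [0.486 0.486 0.486] 469
top 0.34 [0.43  0.436 0.485] 285
side 0.22 [0.49  0.506 0.522] 6477
side 0.25 [0.488 0.489 0.512] 621
side 0.28 [0.487 0.488 0.51 ] 415
side 0.31 [0.487 0.505 0.507] 375
side 0.34 [0.426 0.435 0.504] 314
```

Request:
{"name": "move_arm", "arguments": {
  "steps": [0,0,-1.571,-0.157,0.1036,0,0.4,0,0,-1.571,-0.157,0.1036,0,0.4,0,0,-1.571,-0.157,0.1036,0,0.4,0,0,-1.571,-0.157,0.1036,0,0.4,0,0,-1.571,-0.157,0.1036,0,0.4,0,0,-1.571,-0.157,0.1036,0,0.4,0,0,-1.571,-0.157,0.1036,0,0.4,0,0,-1.571,-0.157,0.1036,0,0.4,0,0,-1.571,-0.157,0.1036,0,0.4,0,0,-1.571,-0.157,0.1036,0,0.4,0,0,-1.571,-0.157,0.1036,0,0.4,0,0,-1.571,-0.157,0.1036,-0.02,0.4]
}}

```text
time: 7.85
tool_pos: [0.4192, 0.0324, 0.1777]
ee_rot: [-3.141, -0.007, -0.093]
wrist_force: [-0.1, 1.0, -0.7]
width: 0.0374
finger_force: 0.0
```

```bash
python3 - <<'E'
from plan import *
o=get_obs(); print(o["tool_pos"],o["ee_rot"],o["joint_positions"].round(2),go(jw((-148,-24,70)),-.092))
E
```

```text
[0.41915522 0.03235599 0.17768393] [-3.14104564 -0.00731732 -0.09294174] [-0.06 -0.2   1.73  0.    1.61  1.61] [0, 0, 0.001, -0.0046, 0.0004, -0.1127]
```

Request:
{"name": "move_arm", "arguments": {
  "steps": [0,0,0,-0.0043,0.0005,-0.05,0.4,0,0,0,-0.0043,0.0005,-0.09,0.4,0,0,0,-0.0043,0.0005,-0.112,0.4,0,0,0,-0.0043,0.0005,-0.112,0.4,0,0,0,-0.0043,0.0005,-0.112,0,0,0,0,-0.0043,0.0005,-0.112,0,0,0,0,-0.0043,0.0005,-0.112,0,0,0,0,-0.0043,0.0005,-0.112,0,0,0,0,-0.0043,0.0005,-0.112,0]
}}

```text
time: 8.75
tool_pos: [0.4133, 0.0339, 0.0646]
ee_rot: [-3.138, -0.005, -0.092]
wrist_force: [2.6, 5.7, 3.0]
width: 0.0152
finger_force: 30.0
```

Handle gripped at 15.2 mm. Lifting along the arc.

Request:
{"name": "move_arm", "arguments": {
  "steps": [0,0,0,0.0001,0.0008,0.0102,0,0,0,0,0.0003,0.003,0.0201,0,0,0,0,0.0006,0.0067,0.0296,0,0,0,0,0.0011,0.0118,0.0384,0,0,0,0,0.0017,0.0182,0.0464,0,0,0,0,0.0024,0.0256,0.0533,0,0,0,0,0.0031,0.034,0.059,0,0,0,0,0.004,0.0432,0.0634,0,0,0,0,0.0049,0.0529,0.0663,0,0,0,0,0.0058,0.0629,0.0678,0,0,0,0,0.0068,0.0731,0.0678,0,0,0,0,0.0073,0.0785,0.067,0]
}}

```text
time: 9.95
tool_pos: [0.4193, 0.113, 0.1312]
ee_rot: [-3.14, -0.002, -0.091]
wrist_force: [1.1, 1.1, 6.7]
width: 0.015
finger_force: 30.0
```

Request:
{"name": "move_arm", "arguments": {
  "steps": [0,0,0,0.0002,0.002,-0.0004,0,0,0,0,0.0002,0.002,-0.0004,0.3,0,0,0,0.0002,0.002,-0.0004,0.3,0,0,0,0.0002,0.002,-0.0004,0.3,0,0,0,0.0002,0.002,-0.0004,0.3,0,0,0,0,0.002,0.04,0.3,0,0,0,0,0.002,0.085,0.3,0,0,0,0,-0.05,0.09,0.5,0,0,0,0,-0.1,0.09,0.5,0,0,0,0,-0.15,0.09,0.5,0,0,0,0,-0.2,0.09,0.5,0,0,0,0,-0.25,0.09,0.5]
}}

```text
time: 11.15
tool_pos: [0.4178, -0.1383, 0.2194]
ee_rot: [-3.141, 0.0, -0.092]
wrist_force: [0.3, -0.2, 0.4]
width: 0.0469
finger_force: 0.0
```

```bash
cat > cells.py <<'E'
from plan import *
# green cells: colour segmentation in both cameras
def cells(n):
    p,d=snapshot(n); cv2.imwrite(f"pics/last_{n}.png",p[:,:,::-1]); hsv=cv2.cvtColor(p,cv2.COLOR_RGB2HSV)
    m=cv2.inRange(hsv,(50,100,35),(80,255,255)); k,l,st,ce=cv2.connectedComponentsWithStats(m); out=[]
    for i in range(1,k):
        if st[i,4]<80: continue
        yx=np.argwhere(l==i)[:,::-1].astype(np.float32); mu,pc,ev=cv2.PCACompute2(yx,None); uv=mu[0]
        h=2*np.sqrt(ev[0,0])*.866*2/2
        z=.012
        a,b,c=onz(n,uv-8*pc[0],z),onz(n,uv+8*pc[0],z),onz(n,uv,z)
        if not(.3<c[0]<.8 and -.5<c[1]<.2): continue
        out.append((c[0].round(4),c[1].round(4),round(float(np.arctan(np.divide(*(b-a)[1::-1]))),3),int(st[i,4]),uv.round(1)))
    return out
if __name__=="__main__":
    for n in("top","side"):
        for c in sorted(cells(n),key=lambda c:c[0]): print(n,*c)
E
python3 cells.py; python3 - <<'E'
import cv2,numpy as np
p=cv2.imread("pics/last_top.png");q=cv2.imread("pics/last_side.png")
c=np.zeros((600,800,3),np.uint8); c[:600,:320]=cv2.resize(p[145:295,205:285],(320,600),interpolation=3); c[:400,325:800]=cv2.resize(q[140:250,195:325],(475,400),interpolation=3)
cv2.imwrite("pics/s3.png",c)
E
```

```text
top 0.5577 -0.1834 0.421 141 [343.3 217.4]
top 0.6211 -0.2824 -1.376 153 [383.3 191.6]
top 0.6331 -0.1893 -0.762 165 [344.9 186.4]
side 0.4343 -0.2908 0.259 241 [285.7 349.2]
side 0.5407 -0.2809 -0.883 196 [334.4 322.9]
side 0.5579 -0.1845 0.454 159 [316.6 283.9]
side 0.5632 -0.4943 -0.327 248 [415.  414.7]
side 0.6218 -0.2805 -1.379 183 [370.4 306.9]
side 0.6348 -0.1894 -0.793 140 [350.4 272.7]
```

View pics/s3.png

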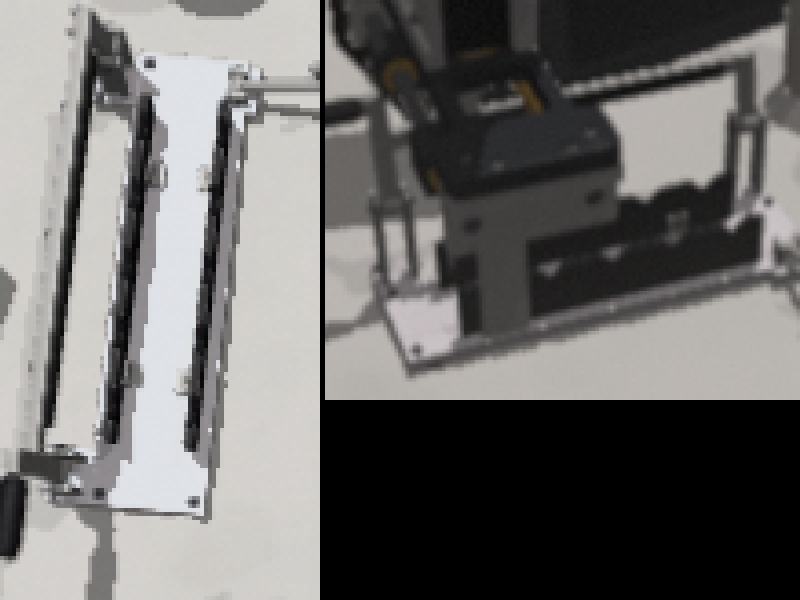

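The frame stands open (bar upright on the left, rails clear) and all five cells are where they were. Next I'll measure the end-face colours (ring versus centre) to find the buttons.

```bash
python3 - <<'E'
from plan import *
cells={"c0":(.4335,-.2911,.26),"c1":(.5400,-.2800,-.875),"c2":(.5565,-.1850,.435),"c3":(.6217,-.2803,-1.365),"c4":(.6345,-.1897,-.78),"r5":(.5013,-.098,.115),"r6":(.704,-.313,-.38)}
S=np.mean([snapshot("side")[0].astype(float) for _ in range(5)],0)
T=cv2.imread("pics/top0.png")[:,:,::-1].astype(float)
im={"side":S,"top":T}
for n in("side","top"):
    o=ray(n,(280,210))[0]
    for k,(x,y,a) in cells.items():
        for e in(-1,1):
            u=e*np.array([np.cos(a),np.sin(a),0]); E=np.array([x,y,.009])+.0325*u; v=np.array([-u[1],u[0],0]); w=o-E; cosv=w@u/np.linalg.norm(w)
            if cosv<.15: continue
            def samp(rs,off):
                r=[]
                for rr in rs:
                    for t in np.linspace(0,2*np.pi,24,endpoint=False):
                        q=proj(n,E+off*u+rr*(np.cos(t)*v+np.sin(t)*np.array([0,0,1])))
                        r.append(cv2.remap(im[n].astype(np.float32),np.float32([[q[0]]]),np.float32([[q[1]]]),1)[0,0])
                return np.array(r)
            res=[]
            for rs in((0,1),(3,),(5,),(6.5,),(8,)):
                m=samp(np.array(rs)/1000,0); res.append(tuple(m.mean(0).astype(int)))
            print(n,k,e,"cos",round(cosv,2),res, "max lum upper",int(samp([.005,.0065],0).mean(1).max()))
    for r in spot_point(n,"cell_b_plus"): print(n,r)
E
```

```text
side c0 -1 cos 0.33 [(np.int64(71), np.int64(70), np.int64(68)), (np.int64(79), np.int64(77), np.int64(75)), (np.int64(88), np.int64(87), np.int64(84)), (np.int64(95), np.int64(94), np.int64(90)), (np.int64(101), np.int64(102), np.int64(97))] max lum upper 131
side c2 -1 cos 0.53 [(np.int64(71), np.int64(70), np.int64(67)), (np.int64(74), np.int64(74), np.int64(70)), (np.int64(80), np.int64(81), np.int64(76)), (np.int64(86), np.int64(89), np.int64(82)), (np.int64(94), np.int64(100), np.int64(91))] max lum upper 110
side c3 1 cos 0.31 [(np.int64(84), np.int64(82), np.int64(80)), (np.int64(88), np.int64(87), np.int64(84)), (np.int64(94), np.int64(94), np.int64(90)), (np.int64(99), np.int64(101), np.int64(95)), (np.int64(106), np.int64(109), np.int64(103))] max lum upper 146
side r5 -1 cos 0.33 [(np.int64(89), np.int64(87), np.int64(85)), (np.int64(95), np.int64(93), np.int64(90)), (np.int64(104), np.int64(101), np.int64(98)), (np.int64(112), np.int64(107), np.int64(104)), (np.int64(120), np.int64(113), np.int64(109))] max lum upper 163
side r6 -1 cos 0.3 [(np.int64(85), np.int64(83), n
[... 646 characters left out ...]
np.int64(116), np.int64(113)), (np.int64(119), np.int64(120), np.int64(115)), (np.int64(124), np.int64(126), np.int64(120))] max lum upper 154
top c4 -1 cos 0.26 [(np.int64(82), np.int64(84), np.int64(80)), (np.int64(71), np.int64(75), np.int64(70)), (np.int64(67), np.int64(73), np.int64(66)), (np.int64(71), np.int64(80), np.int64(70)), (np.int64(82), np.int64(92), np.int64(82))] max lum upper 104
top r6 -1 cos 0.36 [(np.int64(55), np.int64(54), np.int64(53)), (np.int64(58), np.int64(53), np.int64(52)), (np.int64(64), np.int64(55), np.int64(54)), (np.int64(75), np.int64(61), np.int64(60)), (np.int64(96), np.int64(79), np.int64(77))] max lum upper 102
top {'uv': [252.0, 172.3], 'score': 0.57}
```

Request:
{"name": "move_arm", "arguments": {
  "steps": [0,0,1.8,0.0157,-0.1528,-0.1,0.45,0,0,1.8,0.0157,-0.1528,-0.1,0.45,0,0,1.8,0.0157,-0.1528,-0.1,0.45,0,0,1.8,0.0157,-0.1528,-0.1,0.45,0,0,1.8,0.0157,-0.1528,-0.1,0.45,0,0,1.8,0.0157,-0.1528,-0.1,0.45,0,0,1.8,0.0157,-0.1528,-0.1,0.45,0,0,1.8,0.0157,-0.1528,-0.1,0.45,0,0,1.8,0.0157,-0.1528,-0.1,0.45,0,0,1.8,0.0157,-0.1528,-0.1,0.45,0,0,1.8,0.0157,-0.1528,-0.1,0.45,0,0,1.8,0.0157,-0.1528,-0.1,0.45]
}}

```text
time: 12.8
tool_pos: [0.4349, -0.288, 0.1197]
ee_rot: [3.141, 0.0, 1.71]
wrist_force: [-0.4, 0.5, -0.9]
width: 0.0423
finger_force: 0.0
```

Request:
{"name": "move_arm", "arguments": {
  "steps": [0,0,1.69,0,0,0,0.45,0,0,1.69,0,0,0,0.45,0,0,1.69,0,0,0,0.45,0,0,1.69,0,0,0,0.45,0,0,1.69,0,0,0,0.45,0,0,1.69,0,0,0,0.45,0,0,1.69,0,0,0,0.45,0,0,1.69,0,0,0,0.45,0,0,1.69,0,0,0,0.45,0,0,1.69,0,0,0,0.45,0,0,1.69,0,0,0,0.45,0,0,1.69,0,0,0,0.45]
}}

```text
time: 14.0
tool_pos: [0.4349, -0.288, 0.1198]
ee_rot: [3.142, 0.0, -2.886]
wrist_force: [-0.2, 0.2, -0.3]
width: 0.0422
finger_force: 0.0
```

```bash
python3 - <<'E'
from plan import *
for n in("top","side"):
    r=silhouettes if 0 else None
snapshot("side")
from cells import cells
for c in cells("side"): print(c)
o=get_obs(); print(o["tool_pos"],o["ee_rot"],o["joint_positions"].round(2))
E
```

```text
(np.float64(0.635), np.float64(-0.1901), -0.812, 150, array([350.6, 272.9], dtype=float32))
(np.float64(0.6216), np.float64(-0.2804), -1.374, 187, array([370.3, 306.9], dtype=float32))
(np.float64(0.5401), np.float64(-0.2808), -0.875, 210, array([334.1, 322.9], dtype=float32))
(np.float64(0.4351), np.float64(-0.2909), 0.266, 241, array([286.1, 349.1], dtype=float32))
(np.float64(0.5627), np.float64(-0.4943), -0.331, 238, array([414.8, 414.8], dtype=float32))
[ 0.43486159 -0.28811253  0.119745  ] [ 3.14155548e+00  2.11611560e-04 -2.88966875e+00] [-0.69  0.07  1.59  0.    1.48 -2.52]
```

Request:
{"name": "move_arm", "arguments": {
  "steps": [0,0,0,-0.0008,-0.003,-0.05,0.45,0,0,0,-0.0008,-0.003,-0.09,0.45,0,0,0,-0.0008,-0.003,-0.1037,0.45,0,0,0,-0.0008,-0.003,-0.1037,0.45,0,0,0,-0.0008,-0.003,-0.1037,0,0,0,0,-0.0008,-0.003,-0.1037,0,0,0,0,-0.0008,-0.003,-0.1037,0,0,0,0,-0.0008,-0.003,-0.1037,0,0,0,0,-0.0008,-0.003,-0.1037,0]
}}

```text
time: 15.0
tool_pos: [0.4337, -0.2923, 0.0164]
ee_rot: [-3.141, 0.001, -2.892]
wrist_force: [-0.1, 1.1, 2.6]
width: 0.0174
finger_force: 30.0
```

Request:
{"name": "move_arm", "arguments": {
  "steps": [0,0,0,0,0,0.04,0,0,0,0,0,0,0.09,0,0,0,0,0,0,0.14,0,0,0,0,0,0,0.19,0,0,0,0,0,0,0.24,0,0,0,0,0,0,0.29,0,0,0,0,0,0,0.34,0,0,0,0,0,0,0.38,0,0,0,0,0,0,0.38,0]
}}

```text
time: 15.9
tool_pos: [0.4342, -0.2932, 0.4033]
ee_rot: [-3.131, 0.008, -2.892]
wrist_force: [0.6, 0.1, 0.4]
width: 0.0176
finger_force: 30.0
```

```bash
cat > insp.py <<'E'
from plan import *
import sys
p,d=snapshot("side"); o=get_obs(); y=yawnow(o)
c=o["tool_pos"]-[0,0,.007]; u,v=proj("side",c).astype(int)
r=spot_point("side","cell_a_plus")
print(o["tool_pos"].round(4),o["ee_rot"].round(3),o["width"],"center px",u,v,"+x end",proj("side",c+.0325*np.array([np.cos(y),np.sin(y),0])).round(),"-x end",proj("side",c-.0325*np.array([np.cos(y),np.sin(y),0])).round())
for q in r: print(q)
g=p[max(v-45,0):v+45,max(u-60,0):u+60,::-1]; cv2.imwrite(sys.argv[1],cv2.resize(g,(800,600),interpolation=3))
E
python3 insp.py pics/i0.png
```

```text
[ 0.4339 -0.293   0.3995] [-3.135  0.004 -2.892] 0.017484347074522365 center px 291 174 +x end [270. 185.] -x end [311. 165.]
{'uv': [306.6, 297.1], 'score': 0.67}
```

View pics/i0.png

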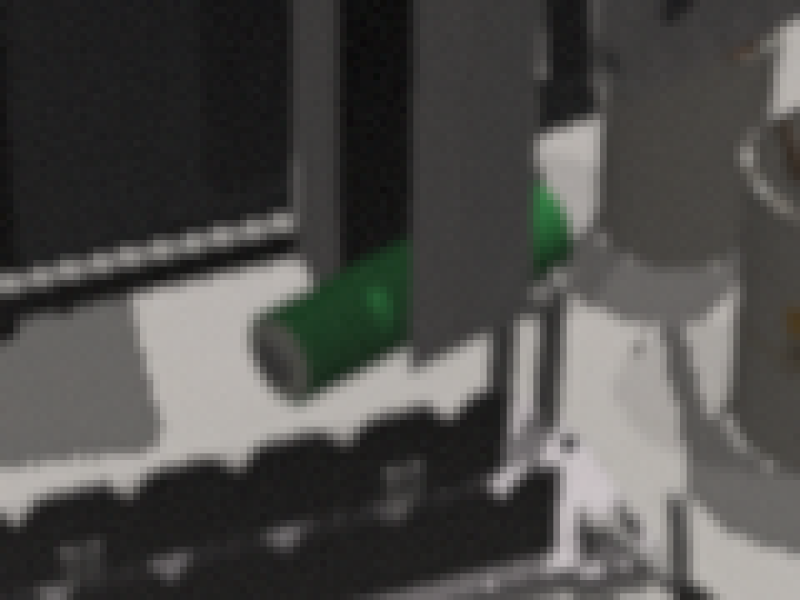

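The +x end at crop (280,360) looks like a plain grey disc with no ring. I'll turn the other end to the camera and compare the two numerically.

```bash
cat > endc.py <<'E'
from plan import *
import sys
def endstat(sgn,n="side",off=(0,0)):
    I=np.mean([snapshot(n)[0].astype(np.float32) for _ in range(3)],0); o=get_obs(); y=yawnow(o)
    u=sgn*np.array([np.cos(y),np.sin(y),0]); v=np.array([-u[1],u[0],0]); C=o["tool_pos"]-[0,0,.007]+.0325*u
    print("px",proj(n,C).round(1))
    for r in(0,.002,.004,.006,.0075,.009,.011):
        L=[]
        for t in np.arange(0,360,30):
            t=np.radians(t); q=np.float32(proj(n,C+r*(np.cos(t)*v+np.sin(t)*np.array([0,0,1])))+np.array(off)); L.append(int(cv2.remap(I,q[:1,None],q[1:,None],1)[0,0].mean()))
        print(r,L)
    q=proj(n,C).astype(int); return I[q[1]-12:q[1]+13,q[0]-12:q[0]+13]
if __name__=="__main__":
    g=endstat(int(sys.argv[1])); np.set_printoptions(linewidth=200)
    print(g.mean(2).astype(int)); print((g[...,1]-g[...,0]>15).astype(int).sum())
E
python3 endc.py 1
```

```text
px [269.6 189.6]
0 [76, 76, 76, 76, 76, 76, 76, 76, 76, 76, 76, 76]
0.002 [65, 59, 55, 60, 64, 85, 100, 109, 110, 104, 90, 76]
0.004 [63, 54, 54, 57, 76, 108, 135, 147, 147, 138, 119, 90]
0.006 [71, 57, 60, 63, 89, 146, 166, 171, 172, 161, 105, 87]
0.0075 [74, 62, 65, 66, 116, 173, 177, 179, 177, 144, 59, 62]
0.009 [63, 68, 69, 68, 152, 179, 181, 179, 178, 98, 31, 38]
0.011 [43, 66, 69, 85, 177, 181, 180, 179, 179, 44, 26, 25]
[[180 180 180 180 180 180 180 180 180 180 180 180 181 180 180 179 175 167 150 107  64  47  45  42  42]
 [180 180 179 180 180 180 180 180 180 180 180 181 179 179 176 167 157 140 119  85  53  42  43  42  41]
 [180 180 180 180 180 180 180 180 180 179 180 179 176 168 158 141 122  98  81  61  46  42  42  42  41]
 [180 180 181 181 179 180 180 181 180 180 177 170 160 141 124 100  81  63  52  45  42  42  43  41  41]
 [180 180 180 180 180 180 180 180 181 180 173 150 128 106  88  67  52  45  42  42  43  43  41  41  40]
 [180 180 180 179 180 180 180 181 181 177 159 120  94  77  64  54  47  43  41  41  41  42  41  41  40]
 [180 180 180 179 179 181 180 181 182 175 146  95  
[... 1209 characters left out ...]
9 180 178 178 178 177 169 147 120  89  66  58  50  38  31  31  32  34  48  68]
 [181 180 175 174 172 171 171 170 171 172 166 141 100  63  44  38  37  34  29  27  25  25  26  25  32]
 [172 165 144 135 128 125 129 143 157 161 148 104  56  31  26  27  26  28  25  26  24  27  25  26  25]
 [130 116  91  78  69  63  71  95 119 130 111  66  32  24  27  25  26  26  25  26  25  26  25  27  26]
 [ 71  59  43  37  34  30  32  48  67  82  65  38  27  26  27  26  27  26  26  25  27  27  25  27  25]
 [ 34  31  27  26  26  28  26  27  32  41  34  28  26  27  27  26  27  26  26  28  27  27  27  26  28]
 [ 27  28  27  28  26  26  27  28  26  28  26  26  26  28  27  27  27  26  27  27  25  27  27  27  26]]
99
```

Request:
{"name": "move_arm", "arguments": {
  "steps": [0,0,-1.8,0,0,0,0,0,0,-1.8,0,0,0,0,0,0,-1.8,0,0,0,0,0,0,-1.8,0,0,0,0,0,0,-1.8,0,0,0,0,0,0,-1.8,0,0,0,0,0,0,-1.8,0,0,0,0,0,0,-1.8,0,0,0,0,0,0,-1.8,0,0,0,0,0,0,-1.8,0,0,0,0,0,0,-1.8,0,0,0,0,0,0,-1.8,0,0,0,0]
}}

```text
time: 17.35
tool_pos: [0.433, -0.2921, 0.3934]
ee_rot: [-3.138, -0.003, 1.585]
wrist_force: [0.3, -0.5, 0.1]
width: 0.0176
finger_force: 30.0
```

```bash
python3 endc.py -1; python3 insp.py pics/i0b.png
```

```text
px [304.  193.2]
0 [54, 54, 54, 54, 54, 54, 54, 54, 54, 54, 54, 54]
0.002 [54, 54, 54, 54, 54, 53, 53, 53, 53, 53, 54, 54]
0.004 [54, 54, 53, 53, 55, 54, 55, 54, 54, 54, 53, 53]
0.006 [51, 50, 46, 48, 52, 50, 50, 51, 52, 51, 53, 53]
0.0075 [64, 90, 53, 45, 47, 45, 42, 42, 45, 47, 62, 63]
0.009 [81, 136, 102, 46, 48, 43, 38, 35, 37, 53, 89, 86]
0.011 [60, 82, 155, 47, 49, 42, 31, 28, 32, 79, 135, 105]
[[ 46  47  48  49  49  49  48  49  46  46  51  57  62  62  58  75 125 168 167 126  69  47  66 119 168]
 [ 45  46  47  48  48  48  49  49  48  47  47  50  56  56  54  78 129 170 165 118  64  48  68 120 168]
 [ 44  46  47  47  49  48  49  48  49  47  46  48  50  48  52  78 130 170 164 115  63  50  74 126 170]
 [ 43  44  46  47  48  49  49  49  48  49  48  47  46  46  49  79 132 170 162 109  59  50  78 130 170]
 [ 43  43  44  46  48  48  48  48  49  49  48  48  48  46  50  85 140 171 161 102  54  51  82 133 171]
 [ 40  43  44  45  46  48  47  50  49  49  50  48  48  46  48  80 135 169 160 100  53  52  87 141 172]
 [ 38  42  44  44  45  48  48  49  48  50  50  49  47  46  46  65 111 154 157 
[... 1396 characters left out ...]
0  34  40  41  59 102 156 175 146  95  50  31  28  27  36  86 154 189]
 [ 52  51  41  31  34  40  37  34  37  41  39  48  86 134 146 101  51  31  27  28  27  36  87 154 191]
 [ 59  52  41  35  38  41  38  34  32  35  32  34  50  80  93  61  31  28  29  29  27  37  91 160 192]
 [ 59  45  36  35  34  35  34  30  31  31  30  29  29  38  46  36  29  29  30  29  27  41 103 173 192]
 [ 50  35  30  31  30  30  29  30  29  30  30  29  29  30  30  30  29  29  30  30  29  44 111 182 191]]
163
[ 0.4332 -0.2922  0.3944] [-3.139e+00 -2.000e-03  1.594e+00] 0.017387684179555163 center px 290 177 +x end [278. 164.] -x end [304. 193.]
{'uv': [303.8, 296.6], 'score': 0.85}
{'uv': [268.8, 311.6], 'score': 0.7}
```

View pics/i0b.png

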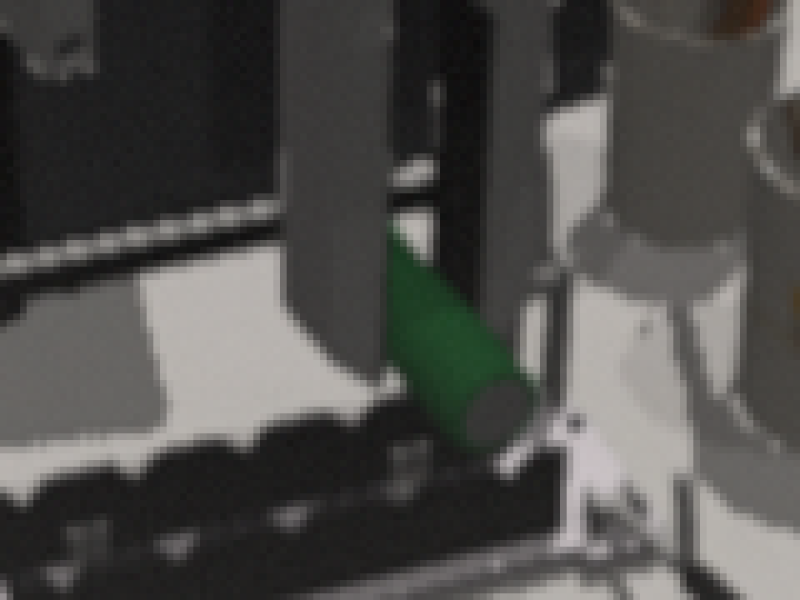

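The -x end at crop (500,410) is plain flat steel (uniform 54). The other end has a brighter ring (about 68) round a darker centre, so the button is at +x, as wanted. This brightness test should serve for the other cells too. Now to seat 0.

```bash
cat > seat.py <<'E'
from plan import *
import sys
i=int(sys.argv[1]); g=float(sys.argv[2]) if len(sys.argv)>2 else .0074  # TCP above cell centre
ax=float(sys.argv[3]) if len(sys.argv)>3 else 0. # cell centre ahead of TCP along tool x (jig +y), mm
o=get_obs(); t=jw((-80+40*i,-ax,52.7))+[0,0,g]; d=t-o["tool_pos"]
print("now",o["tool_pos"].round(4),o["ee_rot"].round(3),"shift to seated",d.round(4),"dyaw",round(1.4786-yawnow(o),3))
E
python3 seat.py 0
```

```text
now [ 0.4332 -0.2923  0.3947] [-3.140e+00 -1.000e-03  1.594e+00] shift to seated [ 0.0512  0.3426 -0.3346] dyaw -0.115
```

Request:
{"name": "move_arm", "arguments": {
  "steps": [0,0,-0.115,0.0512,0.3426,-0.22,0,0,0,-0.115,0.0512,0.3426,-0.22,0,0,0,-0.115,0.0512,0.3426,-0.22,0,0,0,-0.115,0.0512,0.3426,-0.22,0,0,0,-0.115,0.0512,0.3426,-0.22,0,0,0,-0.115,0.0512,0.3426,-0.22,0,0,0,-0.115,0.0512,0.3426,-0.22,0,0,0,-0.115,0.0512,0.3426,-0.22,0,0,0,-0.115,0.0512,0.3426,-0.22,0,0,0,-0.115,0.0512,0.3426,-0.26,0,0,0,-0.115,0.0512,0.3426,-0.3,0,0,0,-0.115,0.0512,0.3426,-0.3,0]
}}

```text
time: 18.8
tool_pos: [0.48, 0.0498, 0.0902]
ee_rot: [-3.129, 0.002, 1.478]
wrist_force: [-0.8, 1.1, -0.7]
width: 0.0173
finger_force: 30.0
```

```bash
python3 seat.py 0; python3 - <<'E'
from plan import *
# where is held cell? green in side near jig
from cells import cells
p,d=snapshot("side"); hsv=cv2.cvtColor(p,cv2.COLOR_RGB2HSV); m=cv2.inRange(hsv,(50,90,25),(80,255,255)); k,l,st,ce=cv2.connectedComponentsWithStats(m)
print([(st[i].tolist(),ce[i].round(1)) for i in range(1,k) if st[i,4]>25])
c=get_obs()["tool_pos"]-[0,0,.0074]; print(proj("side",c),proj("side",c+jw((0,-32.5,0))-jw((0,0,0))))
E
```

```text
now [0.48   0.0498 0.0902] [-3.129e+00  2.000e-03  1.478e+00] shift to seated [ 0.0045  0.0005 -0.0301] dyaw 0.001
[([449, 187, 19, 14, 134], array([456.9, 194.2])), ([230, 190, 11, 20, 101], array([233.9, 200.1])), ([336, 267, 29, 12, 162], array([350.1, 272.8])), ([306, 274, 21, 21, 167], array([316.6, 283.9])), ([358, 296, 26, 23, 200], array([370.4, 307.1])), ([319, 315, 32, 17, 222], array([334.4, 322.9])), ([406, 393, 9, 8, 47], array([410. , 396.8])), ([362, 405, 72, 15, 409], array([403. , 414.9]))]
[234.24910366 198.57325542] [238.77727448 207.69668811]
```

Request:
{"name": "move_arm", "arguments": {
  "steps": [0,0,0,0.0,0.0,-0.01,0,0,0,0,0,0,-0.02,0,0,0,0,0,0,-0.02,0,0,0,0,0,0,-0.02,0]
}}

```text
time: 19.25
tool_pos: [0.4851, 0.0501, 0.0766]
ee_rot: [3.14, -0.0, 1.476]
wrist_force: [-0.2, 0.2, -0.8]
width: 0.0178
finger_force: 30.0
```

```bash
python3 seat.py 0
```

```text
now [0.4851 0.0501 0.0766] [ 3.14  -0.     1.476] shift to seated [-0.0006  0.0003 -0.0165] dyaw 0.002
```

Request:
{"name": "move_arm", "arguments": {
  "steps": [0,0,0,-0.0004,0.0003,-0.008,0,0,0,0,-0.0004,0.0003,-0.0163,0,0,0,0,-0.0004,0.0003,-0.0163,0,0,0,0,-0.0004,0.0003,-0.0163,0.28,0,0,0,-0.0004,0.0003,-0.0163,0.28,0,0,0,-0.0004,0.0003,-0.0163,0.28,0,0,0,-0.0004,0.0003,0.03,0.28,0,0,0,-0.0004,0.0003,0.08,0.28,0,0,0.5,0.009,-0.05,0.08,0.45,0,0,0.5,0.018,-0.1,0.08,0.45,0,0,0.788,0.027,-0.15,0.08,0.45,0,0,0.788,0.036,-0.2,0.08,0.45]
}}

```text
time: 20.45
tool_pos: [0.5168, -0.1289, 0.1559]
ee_rot: [3.141, -0.0, 2.026]
wrist_force: [0.6, 0.1, -0.4]
width: 0.0419
finger_force: 0.0
```

```bash
python3 - <<'E'
from plan import *
from cells import cells
for n in("side","top"):
    for c in cells(n): print(n,*c)
o=get_obs(); print(o["tool_pos"],o["ee_rot"],o["width"])
# seated cell 0 check
for n in("side","top"):
    print("exp seat0 px",n,proj(n,jw((-80,0,52.7))).round(1), proj(n,jw((-80,0,61.7))).round(1))
E
```

```text
side 0.452 0.0668 1.473 114 [220.9 223.4]
side 0.635 -0.1894 -0.797 137 [350.4 272.6]
side 0.5579 -0.1845 0.446 162 [316.6 284. ]
side 0.6218 -0.2807 -1.381 183 [370.5 307. ]
side 0.5406 -0.2808 -0.885 195 [334.3 322.8]
side 0.563 -0.4944 -0.333 247 [415.  414.8]
top 0.5316 -0.272 -0.963 100 [380.7 228.4]
top 0.4481 0.0525 1.486 200 [242.3 263.8]
[ 0.51687959 -0.13252936  0.15525931] [-3.14003668e+00  1.43779814e-03  2.01562924e+00] 0.04215685336811112
exp seat0 px side [235.9 209.9] [235.6 206.8]
exp seat0 px top [242.1 246.4] [241.8 246.1]
```

```bash
python3 - <<'E'
import cv2,numpy as np
p=cv2.imread("pics/last_top.png");q=cv2.imread("pics/last_side.png")
c=np.zeros((600,800,3),np.uint8); c[:600,:320]=cv2.resize(p[145:295,205:285],(320,600),interpolation=3); c[:400,325:800]=cv2.resize(q[140:250,195:325],(475,400),interpolation=3)
cv2.imwrite("pics/s4.png",c)
E
```

```text
(no output)
```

View pics/s4.png

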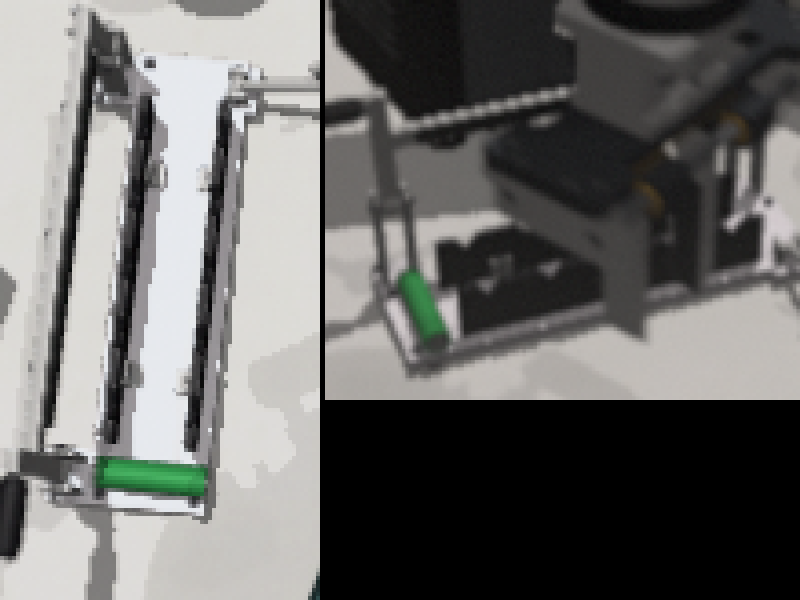

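Cell 0 now lies on the base plate just short of the rails, at crop (152,478). Either it was knocked or it rolled out on release. It's still aligned, so I'll pick it up again and watch the next release closely.

```bash
python3 - <<'E'
from plan import *
for n in("top","side"):
    p=cv2.cvtColor(snapshot(n)[0],cv2.COLOR_RGB2HSV); m=cv2.inRange(p,(50,90,30),(80,255,255)); k,l,st,ce=cv2.connectedComponentsWithStats(m)
    for i in range(1,k):
        c=onz(n,ce[i],.024)
        if st[i,4]>60 and c[1]>0 and c[0]<.6:
            yx=np.argwhere(l==i)[:,::-1].astype(np.float32); mu,pc,ev=cv2.PCACompute2(yx,None); a,b=onz(n,mu[0]-8*pc[0],.024),onz(n,mu[0]+8*pc[0],.024)
            D=c-[J[0],J[1],0]; cc,s=np.cos(J[2]),np.sin(J[2]); print(n,c.round(4),"jig",(cc*D[0]+s*D[1]).round(4),(-s*D[0]+cc*D[1]).round(4),"dir",np.arctan2(*(b-a)[1::-1]).round(3))
o=get_obs(); print(o["tool_pos"],o["ee_rot"])
E
```

```text
top [0.4477 0.0517 0.024 ] jig -0.1167 -0.0021 dir -1.66
side [0.4482 0.0541 0.024 ] jig -0.1165 0.0004 dir -1.667
[ 0.51646245 -0.1282182   0.1552944 ] [-3.14097418e+00 -1.56612777e-03  2.01653070e+00]
```

Request:
{"name": "move_arm", "arguments": {
  "steps": [0,0,-0.538,-0.0686,0.1822,-0.01,0.35,0,0,-0.538,-0.0686,0.1822,-0.01,0.35,0,0,-0.538,-0.0686,0.1822,-0.01,0.35,0,0,-0.538,-0.0686,0.1822,-0.01,0.35,0,0,-0.538,-0.0686,0.1822,-0.03,0.35,0,0,-0.538,-0.0686,0.1822,-0.07,0.35,0,0,-0.538,-0.0686,0.1822,-0.11,0.35,0,0,-0.538,-0.0686,0.1822,-0.1265,0.35,0,0,-0.538,-0.0686,0.1822,-0.1265,0.35]
}}

```text
time: 21.55
tool_pos: [0.4459, 0.0564, 0.0278]
ee_rot: [-3.138, -0.0, 1.484]
wrist_force: [0.1, 0.3, -0.3]
width: 0.033
finger_force: 0.0
```

Request:
{"name": "move_arm", "arguments": {
  "steps": [0,0,0,0,0,0,0,0,0,0,0,0,0,0,0,0,0,0,0,0,0,0,0,0,0,0,0,0]
}}

```text
time: 21.95
tool_pos: [0.4484, 0.055, 0.0298]
ee_rot: [3.141, -0.0, 1.482]
wrist_force: [-0.0, 0.8, 1.0]
width: 0.0172
finger_force: 30.0
```

```bash
python3 seat.py 0; python3 cells.py | grep -v "^top 0.4[0-9]* -0.4"
```

```text
now [0.4484 0.055  0.0298] [ 3.141 -0.     1.482] shift to seated [ 0.0361 -0.0046  0.0303] dyaw -0.003
top 0.54 -0.2811 -0.864 174 [384.3 224.9]
top 0.554 -0.1853 0.438 165 [344.1 218.9]
top 0.6211 -0.2823 -1.374 155 [383.2 191.6]
top 0.6331 -0.1893 -0.762 165 [344.9 186.4]
side 0.4525 0.0644 1.427 87 [221.5 224. ]
side 0.5412 -0.2812 -0.888 190 [334.7 322.9]
side 0.5578 -0.1845 0.456 158 [316.6 283.9]
side 0.5631 -0.4943 -0.323 242 [415.  414.8]
side 0.6219 -0.2808 -1.385 180 [370.6 307. ]
side 0.6349 -0.1893 -0.793 137 [350.4 272.6]
```

Request:
{"name": "move_arm", "arguments": {
  "steps": [0,0,0,0,0,0.035,0,0,0,0,0,0,0.07,0,0,0,0,0.018,-0.0018,0.07,0,0,0,-0.003,0.0361,-0.0036,0.07,0,0,0,-0.003,0.0361,-0.0036,0.07,0,0,0,-0.003,0.0361,-0.0036,0.05,0,0,0,-0.003,0.0361,-0.0036,0.04,0,0,0,-0.003,0.0361,-0.0036,0.04,0,0,0,-0.003,0.0361,-0.0036,0.04,0]
}}

```text
time: 22.95
tool_pos: [0.4837, 0.0511, 0.0692]
ee_rot: [-3.141, 0.0, 1.479]
wrist_force: [0.8, 0.4, 0.4]
width: 0.0177
finger_force: 30.0
```

```bash
python3 seat.py 0 .0088 -1; python3 - <<'E'
from plan import *
p,d=snapshot("top"); q,e=snapshot("side")
c=get_obs()["tool_pos"]-[0,0,.0088]
for n,I in(("top",p),("side",q)):
    m=cv2.inRange(cv2.cvtColor(I,cv2.COLOR_RGB2HSV),(50,90,25),(80,255,255)); k,l,st,ce=cv2.connectedComponentsWithStats(m)
    print(n,[(st[i].tolist(),ce[i].round(1)) for i in range(1,k) if st[i,4]>20 and ce[i][0]<260 and ce[i][1]>180], proj(n,c), [proj(n,jw((-80+40*k,-23,40))).round(1) for k in range(2)])
cv2.imwrite("pics/s5.png",q[:,:,::-1])
E
```

```text
now [0.4837 0.0511 0.0692] [-3.141  0.     1.479] shift to seated [ 0.0008  0.0003 -0.0077] dyaw -0.0
top [] [241.43980178 246.00333301] [array([252.7, 247.9]), array([254.6, 230.3])]
side [([232, 197, 11, 20, 105], array([236.2, 207. ]))] [235.58679263 206.71792213] [array([239.3, 220.7]), array([256.5, 216.4])]
```

Request:
{"name": "move_arm", "arguments": {
  "steps": [0,0,0,0.0004,0.0003,-0.004,0,0,0,0,0.0004,0.0003,-0.0077,0,0,0,0,0.0004,0.0003,-0.0077,0,0,0,0,0.0004,0.0003,-0.0077,0]
}}

```text
time: 23.45
tool_pos: [0.4851, 0.0513, 0.0619]
ee_rot: [3.141, -0.0, 1.479]
wrist_force: [1.2, 0.3, 1.0]
width: 0.0174
finger_force: 30.0
```

Request:
{"name": "move_arm", "arguments": {
  "steps": [0,0,0,0,0,0,0.28,0,0,0,0,0,0,0.28,0,0,0,0,0,0,0.28,0,0,0,0,0,0.01,0.28,0,0,0,0,0,0.03,0.28,0,0,0,0,0,0.06,0.28]
}}

```text
time: 24.05
tool_pos: [0.4834, 0.0514, 0.1212]
ee_rot: [-3.138, 0.0, 1.479]
wrist_force: [-0.3, 0.6, -0.0]
width: 0.0265
finger_force: 0.0
```

```bash
python3 - <<'E'
from plan import *
for n in("top","side"):
    I=snapshot(n)[0]
    m=cv2.inRange(cv2.cvtColor(I,cv2.COLOR_RGB2HSV),(50,90,25),(80,255,255)); k,l,st,ce=cv2.connectedComponentsWithStats(m)
    print(n,[(st[i].tolist(),ce[i].round(1)) for i in range(1,k) if st[i,4]>20 and ce[i][0]<280 and ce[i][1]>180], proj(n,jw((-80,0,58))).round(1))
print(get_obs())
E
```

```text
top [] [241.9 246.2]
side [([231, 200, 13, 19, 133], array([236.1, 209.1]))] [235.7 208.1]
{'time': 24.15, 'joint_positions': array([-1.07633134e-02, -1.53963293e-02,  1.66123917e+00,  3.25247967e-05,
        1.48590597e+00,  8.10285879e-02]), 'qvel': array([-0.00087636,  0.02541704,  0.06418913,  0.00028041, -0.04090017,
       -0.00158389]), 'joint_torque': array([ 5.57505980e-02, -2.74239260e+01, -2.77398223e+01,  7.24819140e-02,
        3.76574183e-01, -5.56393308e-03]), 'tool_pos': array([0.48782527, 0.05136337, 0.12703848]), 'ee_rot': array([ 3.13178374e+00, -8.29073606e-04,  1.47900589e+00]), 'wrist_force': array([ 1.00475559, -0.14371886,  0.5941898 ]), 'wrist_torque': array([-0.03117588, -0.07201308, -0.05227828]), 'finger_force': 0.0, 'width': 0.026358799689284413}
```

Cell 0 is seated and steady. On to c1 at (.5405,-.2808).

Request:
{"name": "move_arm", "arguments": {
  "steps": [0,0,0,0,0,0.03,0.28,0,0,0.788,0.056,-0.332,0.02,0.45,0,0,0.788,0.056,-0.332,0.02,0.45,0,0,0.788,0.056,-0.332,0.02,0.45,0,0,0.788,0.056,-0.332,0.02,0.45,0,0,0.788,0.056,-0.332,0.02,0.45,0,0,0.788,0.056,-0.332,0.02,0.45,0,0,0.788,0.056,-0.332,0.0,0.45,0,0,0.788,0.056,-0.332,-0.03,0.45,0,0,0.788,0.056,-0.332,-0.06,0.45,0,0,0.788,0.056,-0.332,-0.06,0.45,0,0,0.788,0.056,-0.332,-0.06,0.45]
}}

```text
time: 25.35
tool_pos: [0.5403, -0.2802, 0.0612]
ee_rot: [-3.141, -0.002, 2.267]
wrist_force: [-0.1, 0.0, 0.0]
width: 0.0423
finger_force: 0.0
```

```bash
cat > pick.py <<'E'
from cells import *
import sys
x,y=float(sys.argv[1]),float(sys.argv[2]); yaw=float(sys.argv[3])
for c in cells("side"): print(*c)
o=get_obs(); d=np.array([x,y,.016])-o["tool_pos"]
print("now",o["tool_pos"].round(4),o["ee_rot"].round(3),"shift",d.round(4),"dyaw",round((yaw-yawnow(o)+np.pi)%(2*np.pi)-np.pi,3),"q6",o["joint_positions"][5].round(2))
E
python3 pick.py .5405 -.2808 2.262
```

```text
0.5025 0.097 1.483 133 [236.3 209.2]
0.6211 -0.2806 -1.374 201 [370.1 307. ]
0.5422 -0.2851 -0.851 135 [336.3 324.2]
0.5628 -0.4943 -0.333 240 [414.8 414.8]
now [ 0.5413 -0.2806  0.063 ] [3.141e+00 1.000e-03 2.267e+00] shift [-0.0008 -0.0002 -0.047 ] dyaw -0.005 q6 -1.27
```

Request:
{"name": "move_arm", "arguments": {
  "steps": [0,0,0,-0.0004,-0.0004,-0.03,0.45,0,0,0,-0.0004,-0.0004,-0.0465,0.45,0,0,0,-0.0004,-0.0004,-0.0465,0.45,0,0,0,-0.0004,-0.0004,-0.0465,0,0,0,0,-0.0004,-0.0004,-0.0465,0,0,0,0,-0.0004,-0.0004,-0.0465,0,0,0,0,-0.0004,-0.0004,-0.0465,0,0,0,0,-0.0004,-0.0004,-0.0465,0]
}}

```text
time: 26.2
tool_pos: [0.5412, -0.2814, 0.0167]
ee_rot: [3.14, 0.002, 2.267]
wrist_force: [-0.4, 1.0, 5.2]
width: 0.0175
finger_force: 30.0
```

Request:
{"name": "move_arm", "arguments": {
  "steps": [0,0,0,0,0,0.04,0,0,0,-0.788,-0.107,-0.011,0.378,0,0,0,-0.788,-0.107,-0.011,0.378,0,0,0,-0.788,-0.107,-0.011,0.378,0,0,0,-0.788,-0.107,-0.011,0.378,0,0,0,-0.788,-0.107,-0.011,0.378,0,0,0,-0.788,-0.107,-0.011,0.378,0,0,0,-0.788,-0.107,-0.011,0.378,0,0,0,-0.788,-0.107,-0.011,0.378,0,0,0,-0.788,-0.107,-0.011,0.378,0,0,0,-0.788,-0.107,-0.011,0.378,0]
}}

```text
time: 27.3
tool_pos: [0.4333, -0.2919, 0.391]
ee_rot: [-3.139, -0.002, 1.479]
wrist_force: [-0.4, -0.3, 0.2]
width: 0.0177
finger_force: 30.0
```

```bash
cat > ends.py <<'E'
from plan import *
import sys
# -x end of the held cell in the side view: grey (unsaturated) face pixels near the predicted end, as luminance patch
n="side"; I=np.mean([snapshot(n)[0].astype(np.float32) for _ in range(3)],0); o=get_obs(); y=yawnow(o)
u=np.array([np.cos(y),np.sin(y),0]); C=o["tool_pos"]-[0,0,.007]-.0325*u; q=proj(n,C).round().astype(int)
g=I[q[1]-11:q[1]+12,q[0]-12:q[0]+13]; np.set_printoptions(linewidth=200)
grn=(g[...,1]-g[...,0])>7
L=g.mean(2).astype(int)
print(q,o["tool_pos"].round(3)); print("\n".join(" ".join("  ." if k else f"{v:3d}" for v,k in zip(a,b)) for a,b in zip(L,grn)))
print(spot_point(n,"cell_a_plus"))
E
python3 ends.py
```

```text
[301 196] [ 0.433 -0.292  0.39 ]
  .   .   .   .   .   .   .   .   .   .   .   .   .   .  57  60  55  54  86 140 172 161 102  55  50
  .   .   .   .   .   .   .   .   .   .   .   .   .   .   .  51  47  52  91 145 172 160 100  53  52
  .   .   .   .   .   .   .   .   .   .   .   .   .   .   .   .  40  47  89 145 173 161  99  53  52
  .   .   .   .   .   .   .   .   .   .   .   .   .   .   .   .   .  42  86 143 173 160  95  50  53
  .   .   .   .   .   .   .   .   .   .   .   .   .   .   .   .   .  42  92 152 173 158  93  50  54
  .   .   .   .   .   .   .   .   .   .   .   .   .   .   .   .   .  45 100 159 171 153 101  58  56
  .   .   .   .   .   .   .   .   .   .   .  53  52  52  51   .   .   . 105 161 160 131  95  63  57
  .   .   .   .   .   .   .   .   .  52  54  55  55  54  55  51   .   . 108 159 138 104  87  71  70
 28   .   .   .   .   .   .   .  52  54  54  54  54  55  55  53  48   . 110 153 122  98  95  90  99
 26   .   .   .   .   .   .  51  55  54  55  54  53  54  55  53  51   . 100 128 112 103 103 109 133
 26  27   .   .   .   .   .  52  55  54  53  53  54  54  55  53  50
[... 572 characters left out ...]
  37  38  41  41  59 102 155 174 145  95  51  31  27  28  36
 52  54  50  52  51  41  31  35  42  38  33  36  40  39  50  85 133 146 100  51  31  27  27  27  36
 56  60  60  58  52  40  35  38  43  38  33  33  34  32  33  50  80  93  58  30  28  29  29  27  38
 68  75  72  58  44  37  35  34  34  32  30  29  30  29  29  30  38  45  35  28  29  29  28  29  41
 72  81  73  49  35  31  30  28  30  29  30  28  30  28  29  28  30  30  29  29  29  30  29  28  43
 65  67  57  40  30  31  29  28  29  27  30  30  28  28  29  29  28  29  29  30  30  30  29  27  45
 47  46  38  32  31  28  28  29  29  30  28  29  30  30  30  30  30  30  31  31  30  30  31  29  48
[{'uv': [306.7, 295.4], 'score': 0.72}]
```

Uniform 54 means the flat end faces -x, so c1's button is at +x. To seat 1.

```bash
python3 seat.py 1 .0077 .5
```

```text
now [ 0.4334 -0.2918  0.3907] [-3.138e+00 -3.000e-03  1.479e+00] shift to seated [ 0.0908  0.338  -0.3303] dyaw -0.001
```

Request:
{"name": "move_arm", "arguments": {
  "steps": [0,0,0,0.0908,0.338,-0.22,0,0,0,0,0.0908,0.338,-0.22,0,0,0,0,0.0908,0.338,-0.22,0,0,0,0,0.0908,0.338,-0.22,0,0,0,0,0.0908,0.338,-0.22,0,0,0,0,0.0908,0.338,-0.22,0,0,0,0,0.0908,0.338,-0.22,0,0,0,0,0.0908,0.338,-0.22,0,0,0,0,0.0908,0.338,-0.25,0,0,0,0,0.0908,0.338,-0.29,0,0,0,0,0.0908,0.338,-0.315,0,0,0,0,0.0908,0.338,-0.315,0]
}}

```text
time: 28.7
tool_pos: [0.5197, 0.0465, 0.0723]
ee_rot: [-3.129, 0.001, 1.48]
wrist_force: [0.6, 0.3, -1.0]
width: 0.0175
finger_force: 30.0
```

Request:
{"name": "move_arm", "arguments": {
  "steps": [0,0,0,0,0,0,0,0,0,0,0,0,0,0]
}}

```text
time: 28.9
tool_pos: [0.5255, 0.0459, 0.0802]
ee_rot: [3.138, -0.0, 1.479]
wrist_force: [0.5, 0.6, -0.8]
width: 0.0177
finger_force: 30.0
```

```bash
python3 seat.py 1 .0077 .5
```

```text
now [0.5255 0.0459 0.0802] [ 3.138 -0.     1.479] shift to seated [-0.0013  0.0003 -0.0198] dyaw -0.0
```

Lowering, releasing, then lifting straight up for a check.

Request:
{"name": "move_arm", "arguments": {
  "steps": [0,0,0,-0.0008,0.0003,-0.01,0,0,0,0,-0.0008,0.0003,-0.0185,0,0,0,0,-0.0008,0.0003,-0.0185,0,0,0,0,-0.0008,0.0003,-0.0185,0,0,0,0,-0.0008,0.0003,-0.0185,0.28,0,0,0,-0.0008,0.0003,-0.0185,0.28,0,0,0,-0.0008,0.0003,-0.0185,0.28,0,0,0,-0.0008,0.0003,-0.005,0.28,0,0,0,-0.0008,0.0003,0.03,0.28,0,0,0,-0.0008,0.0003,0.06,0.28]
}}

```text
time: 29.9
tool_pos: [0.5229, 0.0463, 0.1398]
ee_rot: [-3.141, 0.0, 1.479]
wrist_force: [0.1, -1.1, 0.3]
width: 0.0261
finger_force: 0.0
```

```bash
cat > chk.py <<'E'
from plan import *
for n in("side","top"):
    I=snapshot(n)[0]
    m=cv2.inRange(cv2.cvtColor(I,cv2.COLOR_RGB2HSV),(50,90,25),(80,255,255)); k,l,st,ce=cv2.connectedComponentsWithStats(m)
    for i in range(1,k):
        if st[i,4]<20: continue
        c=onz(n,ce[i],.058); D=c-[J[0],J[1],0]; cc,s=np.cos(J[2]),np.sin(J[2]); a=1000*np.array([cc*D[0]+s*D[1],-s*D[0]+cc*D[1]])
        if abs(a[1])<60 and abs(a[0])<150: print(n,"seated? jig",a.round(1),st[i].tolist())
        else:
            c=onz(n,ce[i],.012); print(n,"table",c[:2].round(4),st[i].tolist()) if abs(c[1]+.2)<.2 and .3<c[0]<.8 else 0
print(get_obs()["tool_pos"].round(4))
E
python3 chk.py
```

```text
side seated? jig [-40.2   0.1] [247, 195, 14, 19, 142]
side seated? jig [-80.1  -3.7] [231, 200, 13, 19, 135]
side table [ 0.6342 -0.1893] [336, 267, 29, 12, 161]
side table [ 0.558  -0.1845] [306, 274, 21, 21, 167]
side table [ 0.6214 -0.2808] [358, 296, 26, 24, 200]
top table [ 0.6331 -0.1893] [335, 176, 21, 22, 165]
top table [ 0.6209 -0.2825] [371, 187, 25, 11, 161]
top table [ 0.5538 -0.1852] [336, 206, 17, 26, 178]
top table [ 0.4401 -0.1969] [346, 265, 9, 5, 22]
[0.5264 0.0463 0.1446]
```

Request:
{"name": "move_arm", "arguments": {
  "steps": [0,0,0.15,0,0,0.02,0.28,0,0,1.78,0.031,-0.232,0.02,0.45,0,0,1.78,0.031,-0.232,0.02,0.45,0,0,1.78,0.031,-0.232,0.02,0.45,0,0,1.78,0.031,-0.232,0.02,0.45,0,0,1.78,0.031,-0.232,0.02,0.45,0,0,1.78,0.031,-0.232,0.02,0.45,0,0,1.78,0.031,-0.232,0.02,0.45,0,0,1.78,0.031,-0.232,0.02,0.45,0,0,1.78,0.031,-0.232,0.02,0.45,0,0,1.78,0.031,-0.232,0.0,0.45,0,0,1.78,0.031,-0.232,-0.02,0.45]
}}

```text
time: 31.2
tool_pos: [0.5544, -0.1858, 0.118]
ee_rot: [-3.141, 0.001, -3.047]
wrist_force: [0.6, 1.1, 0.3]
width: 0.0424
finger_force: 0.0
```

```bash
python3 pick.py .5555 -.1856 3.577
```

```text
0.5455 0.0968 1.502 141 [253.1 204.1]
0.5025 0.097 1.483 134 [236.3 209.2]
0.6343 -0.1893 -0.782 148 [350.1 272.7]
0.5598 -0.1837 0.452 152 [317.2 283.3]
0.6218 -0.2807 -1.381 183 [370.5 307. ]
0.5631 -0.4944 -0.331 246 [415.  414.8]
now [ 0.552  -0.1847  0.1132] [ 3.138 -0.007 -3.043] shift [ 0.0035 -0.0009 -0.0972] dyaw 0.337 q6 -2.09
```

Request:
{"name": "move_arm", "arguments": {
  "steps": [0,0,0.335,0.0015,0,0,0.45,0,0,0.335,0.0015,0,0,0.45,0,0,0.335,0.0015,0,-0.04,0.45,0,0,0.335,0.0015,0,-0.08,0.45,0,0,0.335,0.0015,0,-0.102,0.45,0,0,0.335,0.0015,0,-0.102,0.45,0,0,0.335,0.0015,0,-0.102,0.45]
}}

```text
time: 31.95
tool_pos: [0.5555, -0.1856, 0.0161]
ee_rot: [3.141, -0.001, -2.72]
wrist_force: [-0.0, 0.6, 0.2]
width: 0.0426
finger_force: 0.0
```

Request:
{"name": "move_arm", "arguments": {
  "steps": [0,0,0,0,0,0,0,0,0,0,0,0,0,0,0,0,0,0,0,0,0,0,0,0,0,0,0,0,0,0,0,0,0,0,0]
}}

```text
time: 32.45
tool_pos: [0.5558, -0.1857, 0.0164]
ee_rot: [3.141, 0.0, -2.719]
wrist_force: [-0.7, -0.0, -0.1]
width: 0.0175
finger_force: 30.0
```

Request:
{"name": "move_arm", "arguments": {
  "steps": [0,0,0,0,0,0.04,0,0,0,-1.64,-0.122,-0.106,0.376,0,0,0,-1.64,-0.122,-0.106,0.376,0,0,0,-1.64,-0.122,-0.106,0.376,0,0,0,-1.64,-0.122,-0.106,0.376,0,0,0,-1.64,-0.122,-0.106,0.376,0,0,0,-1.64,-0.122,-0.106,0.376,0,0,0,-1.64,-0.122,-0.106,0.376,0,0,0,-1.64,-0.122,-0.106,0.376,0,0,0,-1.64,-0.122,-0.106,0.376,0,0,0,-1.64,-0.122,-0.106,0.376,0,0,0,-1.64,-0.122,-0.106,0.376,0]
}}

```text
time: 33.65
tool_pos: [0.4337, -0.292, 0.3925]
ee_rot: [3.141, 0.001, 1.918]
wrist_force: [-0.2, -0.4, -0.4]
width: 0.0174
finger_force: 30.0
```

Request:
{"name": "move_arm", "arguments": {
  "steps": [0,0,-0.445,0,0,0,0,0,0,-0.445,0,0,0,0,0,0,-0.445,0,0,0,0,0,0,-0.445,0,0,0,0,0,0,-0.445,0,0,0,0]
}}

```text
time: 34.15
tool_pos: [0.4338, -0.2917, 0.3921]
ee_rot: [-3.141, -0.0, 1.483]
wrist_force: [-0.4, 0.5, -0.1]
width: 0.0175
finger_force: 30.0
```

```bash
python3 ends.py; python3 seat.py 2 .0074 0
```

```text
[301 195] [ 0.434 -0.292  0.392]
  .   .   .   .   .   .   .   .   .   .   .   .   .   .   .  55  54  54  79 131 169 161 106  58  50
  .   .   .   .   .   .   .   .   .   .   .   .   .   .   .   .  48  52  86 139 170 159 101  54  51
  .   .   .   .   .   .   .   .   .   .   .   .   .   .   .   .   .  51  90 145 171 159 100  53  51
  .   .   .   .   .   .   .   .   .   .   .   .   .   .   .   .   .  49  89 145 173 160  99  52  52
  .   .   .   .   .   .   .   .   .   .   .   .   .   .   .   .   .   .  87 143 173 160  94  49  53
 87   .   .   .   .   .   .   .   .   .   .   .   .   .   .   .   .   .  89 148 172 157  94  50  53
 90   .   .   .   .   .   .   .   .   .   .   .   .   .   .   .   .   .  79 136 166 152 100  58  55
 65   .   .   .   .   .   .   .   .   .   .   .  53  52  52  51  49   .   . 112 148 132  95  63  57
 35  29   .   .   .   .   .   .   .   .   .  51  56  54  54  55  53  48   .  82 115 104  88  71  68
 26  26   .   .   .   .   .   .   .   .  52  53  54  53  53  55  55  52   .  62  91  97  94  89  99
 24  25  27   .   .   .   .   .   .  52  54  55  54  53  54  54  55
[... 718 characters left out ...]
32  27  26  36
 53  53  50  52  51  41  31  34  40  37  36  37  40  39  49  85 133 146 101  50  30  28  28  28  37
 56  60  60  58  51  41  35  37  41  39  34  33  34  32  33  50  79  92  58  32  27  28  29  28  36
 67  73  71  58  44  36  34  33  35  33  31  30  30  28  28  30  38  45  34  29  29  32  30  28  41
 72  80  72  50  34  31  31  30  29  29  28  27  30  29  29  26  29  29  29  30  29  30  29  27  44
 64  68  57  39  30  28  28  29  28  29  30  29  29  30  30  29  30  29  29  30  30  31  29  28  45
[{'uv': [334.4, 270.4], 'score': 0.72}, {'uv': [281.1, 166.8], 'score': 0.65}]
now [ 0.4338 -0.2917  0.3922] [ 3.142 -0.     1.481] shift to seated [ 0.1303  0.3347 -0.3321] dyaw -0.002
```

c2 is right as well (flat end at -x). To seat 2.

Request:
{"name": "move_arm", "arguments": {
  "steps": [0,0,-0.002,0.1305,0.336,-0.22,0,0,0,-0.002,0.1305,0.336,-0.22,0,0,0,-0.002,0.1305,0.336,-0.22,0,0,0,-0.002,0.1305,0.336,-0.22,0,0,0,-0.002,0.1305,0.336,-0.22,0,0,0,-0.002,0.1305,0.336,-0.22,0,0,0,-0.002,0.1305,0.336,-0.22,0,0,0,-0.002,0.1305,0.336,-0.22,0,0,0,-0.002,0.1305,0.336,-0.23,0,0,0,-0.002,0.1305,0.336,-0.27,0,0,0,-0.002,0.1305,0.336,-0.315,0,0,0,-0.002,0.1305,0.336,-0.315,0]
}}

```text
time: 35.55
tool_pos: [0.5587, 0.0447, 0.0695]
ee_rot: [-3.126, 0.001, 1.479]
wrist_force: [-0.4, -0.6, -0.2]
width: 0.0174
finger_force: 30.0
```

Request:
{"name": "move_arm", "arguments": {
  "steps": [0,0,0,0,0,0,0,0,0,0,0,0,0,0,0,0,0,0,0,0,0]
}}

```text
time: 35.85
tool_pos: [0.5665, 0.044, 0.0808]
ee_rot: [3.135, -0.0, 1.478]
wrist_force: [-0.5, -0.4, -0.2]
width: 0.0176
finger_force: 30.0
```

```bash
python3 seat.py 2 .0074 -1.5
```

```text
now [0.5665 0.044  0.0808] [ 3.135 -0.     1.478] shift to seated [-0.0023  0.0005 -0.0207] dyaw 0.001
```

Request:
{"name": "move_arm", "arguments": {
  "steps": [0,0,0,-0.0003,0.0003,-0.008,0,0,0,0,-0.0003,0.0003,-0.017,0,0,0,0,-0.0003,0.0003,-0.017,0,0,0,0,-0.0003,0.0003,-0.0175,0,0,0,0,-0.0003,0.0003,-0.0175,0.28,0,0,0,-0.0003,0.0003,-0.0175,0.28,0,0,0,-0.0003,0.0003,-0.0175,0.28,0,0,0,-0.0003,0.0003,-0.005,0.28,0,0,0,-0.0003,0.0003,0.03,0.28,0,0,0,-0.0003,0.0003,0.06,0.28]
}}

```text
time: 36.85
tool_pos: [0.5637, 0.0446, 0.1387]
ee_rot: [-3.141, -0.0, 1.478]
wrist_force: [0.7, -0.2, 0.5]
width: 0.0261
finger_force: 0.0
```

```bash
python3 chk.py
```

```text
side seated? jig [-0.2 -1.8] [264, 192, 14, 18, 138]
side seated? jig [-40.1   0.4] [247, 195, 14, 19, 139]
side seated? jig [-80.2  -3.7] [231, 200, 13, 20, 135]
side table [ 0.6343 -0.1892] [336, 267, 29, 12, 158]
side table [ 0.6216 -0.2809] [358, 296, 26, 23, 195]
top table [ 0.6331 -0.1893] [335, 176, 21, 22, 165]
top table [ 0.6209 -0.2825] [371, 187, 25, 11, 161]
top seated? jig [-80.2   6.5] [230, 242, 19, 9, 146]
top table [ 0.4397 -0.1968] [346, 265, 9, 5, 20]
[0.5672 0.0446 0.1439]
```

Request:
{"name": "move_arm", "arguments": {
  "steps": [0,0,0,0,0,0.03,0.28,0,0,0.29,0.0577,-0.325,0.0,0.45,0,0,0.29,0.0577,-0.325,0.0,0.45,0,0,0.29,0.0577,-0.325,0.0,0.45,0,0,0.29,0.0577,-0.325,0.0,0.45,0,0,0.29,0.0577,-0.325,0.0,0.45,0,0,0.29,0.0577,-0.325,0.0,0.45,0,0,0.29,0.0577,-0.325,0.0,0.45,0,0,0.29,0.0577,-0.325,-0.04,0.45,0,0,0.29,0.0577,-0.325,-0.075,0.45,0,0,0.29,0.0577,-0.325,-0.075,0.45,0,0,0.29,0.0577,-0.325,-0.075,0.45]
}}

```text
time: 38.15
tool_pos: [0.621, -0.28, 0.0613]
ee_rot: [-3.14, -0.002, 1.768]
wrist_force: [0.8, -0.1, 0.7]
width: 0.0423
finger_force: 0.0
```

```bash
python3 pick.py .6217 -.2804 1.772; python3 chk.py | grep seated
```

```text
0.5879 0.0911 1.515 132 [270.2 200.5]
0.5455 0.0967 1.498 140 [253.1 204.1]
0.5025 0.097 1.483 134 [236.3 209.2]
0.6233 -0.292 -1.369 103 [374.5 310.9]
0.5631 -0.4943 -0.323 243 [415.  414.7]
now [ 0.6223 -0.2805  0.0636] [3.140e+00 1.000e-03 1.768e+00] shift [-0.0006  0.0001 -0.0476] dyaw 0.004 q6 -0.7
side seated? jig [ 0.2 -2.6] [264, 192, 15, 18, 137]
side seated? jig [-39.9  -0.4] [247, 195, 14, 19, 143]
side seated? jig [-80.   -4.4] [231, 200, 13, 19, 138]
top seated? jig [-0.4 -1.1] [233, 206, 28, 11, 210]
top seated? jig [-40.3   0.1] [230, 224, 29, 10, 209]
top seated? jig [-80.1  -3.6] [230, 242, 28, 10, 219]
```

Request:
{"name": "move_arm", "arguments": {
  "steps": [0,0,0,0,0,-0.03,0.45,0,0,0,0,0,-0.0465,0.45,0,0,0,0,0,-0.0465,0.45,0,0,0,0,0,-0.0465,0,0,0,0,0,0,-0.0465,0,0,0,0,0,0,-0.0465,0,0,0,0,0,0,-0.0465,0,0,0,0,0,0,-0.0465,0]
}}

```text
time: 39.1
tool_pos: [0.622, -0.2806, 0.0164]
ee_rot: [3.141, 0.001, 1.768]
wrist_force: [-0.3, 0.6, 1.7]
width: 0.0177
finger_force: 30.0
```

Request:
{"name": "move_arm", "arguments": {
  "steps": [0,0,0,0,0,0.04,0,0,0,-0.289,-0.188,-0.0115,0.376,0,0,0,-0.289,-0.188,-0.0115,0.376,0,0,0,-0.289,-0.188,-0.0115,0.376,0,0,0,-0.289,-0.188,-0.0115,0.376,0,0,0,-0.289,-0.188,-0.0115,0.376,0,0,0,-0.289,-0.188,-0.0115,0.376,0,0,0,-0.289,-0.188,-0.0115,0.376,0,0,0,-0.289,-0.188,-0.0115,0.376,0,0,0,-0.289,-0.188,-0.0115,0.376,0,0,0,-0.289,-0.188,-0.0115,0.376,0,0,0,-0.289,-0.188,-0.0115,0.376,0]
}}

```text
time: 40.3
tool_pos: [0.434, -0.2917, 0.389]
ee_rot: [-3.138, -0.003, 1.479]
wrist_force: [-0.3, 0.8, -1.5]
width: 0.0174
finger_force: 30.0
```

```bash
python3 ends.py; python3 seat.py 3 .0077 0
```

```text
[301 197] [ 0.434 -0.292  0.389]
  .   .   .   .   .   .   .   .   .   .   .   .   .   .   .  58  54  54  89 144 171 159 100  53  52
  .   .   .   .   .   .   .   .   .   .   .   .   .   .   .   .  43  48  89 144 173 159 100  52  52
  .   .   .   .   .   .   .   .   .   .   .   .   .   .   .   .   .  42  85 143 173 159  95  49  52
  .   .   .   .   .   .   .   .   .   .   .   .   .   .   .   .   .  41  92 150 172 157  93  49  53
  .   .   .   .   .   .   .   .   .   .   .   .   .   .   .   .   .   . 100 159 171 151 100  57  55
  .   .   .   .   .   .   .   .   .   .   .   .   .   .   .   .   .   . 102 159 160 130  95  63  57
  .   .   .   .   .   .   .   .   .   .   .   .   .  51  50   .   .   . 106 159 137 104  87  71  68
 27   .   .   .   .   .   .   .   .   .  53  53  55  55  54  52  47   . 101 150 121  96  94  89  99
 26  27   .   .   .   .   .   .   .  53  55  52  53  54  55  54  50   .  80 121 110 102 103 107 131
 26  28   .   .   .   .   .   .  52  54  53  53  53  53  54  54  52   .  66 100 106 106 107 127 165
 25  26  29   .   .   .   .   .  53  54  54  53  54  54  54  55  51
[... 691 characters left out ...]
3  50  79  92  59  30  27  29  28  28  37
 68  74  71  58  43  36  34  33  34  33  29  29  29  29  28  28  37  45  34  29  29  30  27  27  41
 73  80  73  49  35  31  29  29  29  30  28  28  28  28  30  27  29  29  29  29  30  28  30  28  42
 63  66  56  38  29  27  29  28  29  28  28  28  28  28  29  29  29  29  29  29  29  29  30  27  44
 45  45  38  30  29  29  29  28  28  28  29  30  29  30  29  29  30  30  30  29  30  30  29  28  47
 32  32  30  29  29  30  28  29  29  30  29  30  29  31  29  29  29  29  31  31  29  30  30  29  49
[{'uv': [264.8, 194.4], 'score': 0.63}]
now [ 0.434  -0.2917  0.3895] [-3.138e+00 -2.000e-03  1.479e+00] shift to seated [ 0.1699  0.331  -0.3291] dyaw -0.001
```

Request:
{"name": "move_arm", "arguments": {
  "steps": [0,0,-0.001,0.17,0.3315,-0.22,0,0,0,-0.001,0.17,0.3315,-0.22,0,0,0,-0.001,0.17,0.3315,-0.22,0,0,0,-0.001,0.17,0.3315,-0.22,0,0,0,-0.001,0.17,0.3315,-0.22,0,0,0,-0.001,0.17,0.3315,-0.22,0,0,0,-0.001,0.17,0.3315,-0.22,0,0,0,-0.001,0.17,0.3315,-0.22,0,0,0,-0.001,0.17,0.3315,-0.24,0,0,0,-0.001,0.17,0.3315,-0.28,0,0,0,-0.001,0.17,0.3315,-0.31,0,0,0,-0.001,0.17,0.3315,-0.31,0]
}}

```text
time: 41.7
tool_pos: [0.5992, 0.0404, 0.0744]
ee_rot: [-3.128, 0.001, 1.479]
wrist_force: [0.5, 0.3, -0.7]
width: 0.0177
finger_force: 30.0
```

Request:
{"name": "move_arm", "arguments": {
  "steps": [0,0,0,0,0,0,0,0,0,0,0,0,0,0,0,0,0,0,0,0,0,0,0,0,0,0,0,0]
}}

```text
time: 42.1
tool_pos: [0.6049, 0.0393, 0.0839]
ee_rot: [3.138, -0.0, 1.477]
wrist_force: [0.8, -1.4, -0.9]
width: 0.0174
finger_force: 30.0
```

```bash
python3 seat.py 3 .0077 -.5
```

```text
now [0.6049 0.0393 0.0839] [ 3.138 -0.     1.477] shift to seated [-0.0009  0.0005 -0.0235] dyaw 0.001
```

Request:
{"name": "move_arm", "arguments": {
  "steps": [0,0,0,-0.0004,0.0003,-0.01,0,0,0,0,-0.0004,0.0003,-0.022,0,0,0,0,-0.0004,0.0003,-0.022,0,0,0,0,-0.0004,0.0003,-0.0225,0,0,0,0,-0.0004,0.0003,-0.0225,0.28,0,0,0,-0.0004,0.0003,-0.0225,0.28,0,0,0,-0.0004,0.0003,-0.0225,0.28,0,0,0,-0.0004,0.0003,-0.005,0.28,0,0,0,-0.0004,0.0003,0.03,0.28,0,0,0,-0.0004,0.0003,0.06,0.28]
}}

```text
time: 43.1
tool_pos: [0.6023, 0.0399, 0.1417]
ee_rot: [-3.139, 0.0, 1.478]
wrist_force: [0.9, 0.2, 0.4]
width: 0.0267
finger_force: 0.0
```

```bash
python3 chk.py;python3 - <<'E'
from plan import *
snapshot("top");snapshot("side")
for n in("top","side"): print(n,spot_point(n,"cell_a_plus"),[proj(n,(.6345+e*.0325*np.cos(-.78),-.1897+e*.0325*np.sin(-.78),.009)).round() for e in(-1,1)])
E
```

```text
side seated? jig [39.6 -0.4] [280, 188, 15, 18, 129]
side seated? jig [-0.4 -1.7] [264, 192, 14, 18, 136]
side seated? jig [-40.4  -0. ] [247, 195, 14, 19, 144]
side seated? jig [-80.1  -3.3] [231, 200, 13, 20, 138]
side table [ 0.6342 -0.189 ] [336, 267, 29, 12, 157]
top table [ 0.6331 -0.1893] [335, 176, 21, 22, 165]
top seated? jig [-40.3   6.9] [230, 224, 23, 9, 165]
top table [ 0.4399 -0.1966] [346, 265, 9, 5, 22]
[0.6057 0.0399 0.147 ]
top [] [array([336., 195.]), array([354., 177.])]
side [{'uv': [263.6, 195.6], 'score': 0.5}, {'uv': [179.4, 190.2], 'score': 0.35}, {'uv': [252.6, 203.1], 'score': 0.26}] [array([335., 270.]), array([366., 278.])]
```

Request:
{"name": "move_arm", "arguments": {
  "steps": [0,0,0,0,0,0.03,0.28,0,0,0.885,0.0305,-0.2294,0.0,0.45,0,0,0.885,0.0305,-0.2294,0.0,0.45,0,0,0.885,0.0305,-0.2294,0.0,0.45,0,0,0.885,0.0305,-0.2294,0.0,0.45,0,0,0.885,0.0305,-0.2294,0.0,0.45,0,0,0.885,0.0305,-0.2294,0.0,0.45,0,0,0.885,0.0305,-0.2294,0.0,0.45,0,0,0.885,0.0305,-0.2294,-0.04,0.45,0,0,0.885,0.0305,-0.2294,-0.08,0.45,0,0,0.885,0.0305,-0.2294,-0.08,0.45,0,0,0.885,0.0305,-0.2294,-0.08,0.45]
}}

```text
time: 44.6
tool_pos: [0.633, -0.1883, 0.0606]
ee_rot: [-3.14, -0.003, 2.362]
wrist_force: [0.2, -0.5, 0.8]
width: 0.0421
finger_force: 0.0
```

```bash
python3 pick.py .6345 -.1896 2.364
```

```text
0.6303 0.0882 1.518 128 [286.4 196.3]
0.5879 0.0906 1.512 133 [270.3 200.6]
0.5455 0.0969 1.5 142 [253.1 204.1]
0.5025 0.097 1.483 133 [236.3 209.2]
0.6367 -0.1916 -0.776 109 [351.7 273.1]
0.5629 -0.4942 -0.327 243 [414.9 414.8]
now [ 0.6345 -0.1889  0.0629] [3.141e+00 1.000e-03 2.363e+00] shift [ 0.     -0.0007 -0.0469] dyaw 0.001 q6 -1.17
```

Request:
{"name": "move_arm", "arguments": {
  "steps": [0,0,0,0.0003,-0.0007,-0.03,0.45,0,0,0,0.0003,-0.0007,-0.0455,0.45,0,0,0,0.0003,-0.0007,-0.0455,0.45,0,0,0,0.0003,-0.0007,-0.0455,0,0,0,0,0.0003,-0.0007,-0.0455,0,0,0,0,0.0003,-0.0007,-0.0455,0,0,0,0,0.0003,-0.0007,-0.0455,0,0,0,0,0.0003,-0.0007,-0.0455,0]
}}

```text
time: 45.45
tool_pos: [0.6348, -0.1904, 0.0175]
ee_rot: [3.141, 0.002, 2.363]
wrist_force: [0.3, 1.2, 2.9]
width: 0.0174
finger_force: 30.0
```

Request:
{"name": "move_arm", "arguments": {
  "steps": [0,0,0,0,0,0.04,0,0,0,-0.884,-0.2005,-0.1025,0.376,0,0,0,-0.884,-0.2005,-0.1025,0.376,0,0,0,-0.884,-0.2005,-0.1025,0.376,0,0,0,-0.884,-0.2005,-0.1025,0.376,0,0,0,-0.884,-0.2005,-0.1025,0.376,0,0,0,-0.884,-0.2005,-0.1025,0.376,0,0,0,-0.884,-0.2005,-0.1025,0.376,0,0,0,-0.884,-0.2005,-0.1025,0.376,0,0,0,-0.884,-0.2005,-0.1025,0.376,0,0,0,-0.884,-0.2005,-0.1025,0.376,0,0,0,-0.884,-0.2005,-0.1025,0.376,0]
}}

```text
time: 46.65
tool_pos: [0.4338, -0.2924, 0.3902]
ee_rot: [-3.139, -0.002, 1.479]
wrist_force: [0.4, -0.6, -0.6]
width: 0.0176
finger_force: 30.0
```

```bash
python3 ends.py; python3 seat.py 4 .0077 0
```

```text
[302 197] [ 0.434 -0.292  0.389]
  .   .   .   .   .   .   .   .   .   .   .   .   .   .  58  53  53  89 144 170 158 100  52  51  86
  .   .   .   .   .   .   .   .   .   .   .   .   .   .   .  41  47  88 144 171 159  98  51  52  90
  .   .   .   .   .   .   .   .   .   .   .   .   .   .   .  34  41  85 143 171 159  93  49  51  90
  .   .   .   .   .   .   .   .   .   .   .   .   .   .   .   .  40  91 149 172 156  93  49  53  93
  .   .   .   .   .   .   .   .   .   .   .   .   .   .   .   .  47 100 158 170 151  99  57  54  98
  .   .   .   .   .   .   .   .   .   .   .   .   .   .   .   .   . 103 160 158 130  94  62  57 103
  .   .   .   .   .   .   .   .   .   .   .  53  51  50   .   .   . 105 158 136 103  87  70  68 115
  .   .   .   .   .   .   .   .   .  52  52  55  54  54  51  46   . 104 151 121  97  93  88  98 138
  .   .   .   .   .   .   .   .  51  53  54  53  53  54  53  50   .  87 125 111 102 102 107 131 154
  .   .   .   .   .   .   .  50  53  52  52  52  53  53  53  50   .  73 104 106 105 108 126 164 166
  .   .   .   .   .   .  47  52  54  52  54  53  53  53  53  51   .
[... 691 characters left out ...]
9  79  91  57  31  27  27  29  27  37  90
  .   .  55  56   .   .  32  32  33  30  29  28  27  28  29  37  45  34  28  29  28  27  28  40 101
 52  53  55  54  50  38  30  29  30  28  27  29  29  28  28  28  30  29  29  28  30  30  28  43 109
 52  54  55  52  46  34  29  27  28  28  28  28  29  28  29  29  27  30  29  28  29  31  28  44 111
 51  52  51  46  39  32  27  28  30  29  30  30  29  30  29  28  31  28  29  30  29  30  29  47 112
 41  43  41  36  32  29  29  29  30  30  29  29  30  29  29  28  30  30  28  28  30  29  28  49 114
[{'uv': [264.5, 193.8], 'score': 0.73}]
now [ 0.434  -0.2921  0.3899] [-3.138e+00 -3.000e-03  1.480e+00] shift to seated [ 0.2098  0.3278 -0.3295] dyaw -0.001
```

All four checks show the flat end at -x, so every button points the right way. c4 to seat 4.

Request:
{"name": "move_arm", "arguments": {
  "steps": [0,0,-0.001,0.2097,0.327,-0.22,0,0,0,-0.001,0.2097,0.327,-0.22,0,0,0,-0.001,0.2097,0.327,-0.22,0,0,0,-0.001,0.2097,0.327,-0.22,0,0,0,-0.001,0.2097,0.327,-0.22,0,0,0,-0.001,0.2097,0.327,-0.22,0,0,0,-0.001,0.2097,0.327,-0.22,0,0,0,-0.001,0.2097,0.327,-0.22,0,0,0,-0.001,0.2097,0.327,-0.22,0,0,0,-0.001,0.2097,0.327,-0.26,0,0,0,-0.001,0.2097,0.327,-0.3,0,0,0,-0.001,0.2097,0.327,-0.31,0]
}}

```text
time: 48.05
tool_pos: [0.639, 0.0355, 0.0745]
ee_rot: [-3.128, 0.001, 1.48]
wrist_force: [-1.2, -0.0, -0.6]
width: 0.0176
finger_force: 30.0
```

Request:
{"name": "move_arm", "arguments": {
  "steps": [0,0,0,0,0,0,0,0,0,0,0,0,0,0,0,0,0,0,0,0,0,0,0,0,0,0,0,0,0,0,0,0,0,0,0]
}}

```text
time: 48.55
tool_pos: [0.6442, 0.034, 0.0842]
ee_rot: [3.138, -0.0, 1.477]
wrist_force: [-0.0, -0.4, -1.2]
width: 0.0177
finger_force: 30.0
```

```bash
python3 seat.py 4 .008 1
```

```text
now [0.6442 0.034  0.0842] [ 3.138 -0.     1.477] shift to seated [-0.0006  0.0006 -0.0235] dyaw 0.001
```

Request:
{"name": "move_arm", "arguments": {
  "steps": [0,0,0,-0.0003,0.0005,-0.01,0,0,0,0,-0.0003,0.0005,-0.022,0,0,0,0,-0.0003,0.0005,-0.022,0,0,0,0,-0.0003,0.0005,-0.0225,0,0,0,0,-0.0003,0.0005,-0.0225,0.28,0,0,0,-0.0003,0.0005,-0.0225,0.28,0,0,0,-0.0003,0.0005,-0.0225,0.28,0,0,0,-0.0003,0.0005,0.0,0.28,0,0,0,-0.0003,0.0005,0.05,0.28,0,0,0,-0.0003,0.0005,0.1,0.28,0,0,0,-0.04,-0.04,0.1,0.28,0,0,0,-0.08,-0.08,0.1,0.28]
}}

```text
time: 49.75
tool_pos: [0.5734, -0.0365, 0.1845]
ee_rot: [3.137, 0.001, 1.48]
wrist_force: [0.2, -1.9, -0.8]
width: 0.0263
finger_force: 0.0
```

Request:
{"name": "move_arm", "arguments": {
  "steps": [0,0,0,-0.03,-0.04,0,0.28,0,0,0,-0.06,-0.08,0,0.28,0,0,0,-0.09,-0.12,0,0.28,0,0,0,-0.09,-0.12,0,0.28]
}}

```text
time: 50.15
tool_pos: [0.4792, -0.1602, 0.1818]
ee_rot: [-3.139, 0.002, 1.471]
wrist_force: [0.9, 0.4, -0.3]
width: 0.0264
finger_force: 0.0
```

```bash
python3 chk.py; python3 - <<'E'
from plan import *
# ends along jig y of each seated cell from the top view: green extent along the line of the cell, z~58
I=np.mean([snapshot("top")[0].astype(np.float32) for _ in range(2)],0)
for k in range(5):
    ys=np.arange(-45,45,.5); v=[]
    for y in ys:
        q=np.float32(proj("top",jw((-80+40*k,y,60)))); p=cv2.remap(I,q[:1,None],q[1:,None],1)[0,0]; v.append(p[1]-p[0])
    v=np.array(v); g=ys[v>.5*np.median(v[abs(ys)<20])]; print(k,g.min(),g.max(),(g.min()+g.max())/2)
# rails from this picture depth for y reference
E
```

```text
side seated? jig [ 78.2 -15.9] [300, 192, 11, 10, 65]
side seated? jig [-40.3  -6.3] [248, 199, 13, 16, 125]
side seated? jig [  1.9 -17. ] [270, 199, 9, 12, 65]
side seated? jig [-79.5 -18.8] [234, 207, 10, 13, 70]
top seated? jig [79.2 -0.3] [237, 172, 27, 10, 191]
top seated? jig [39.6 -0.4] [235, 189, 28, 10, 199]
top seated? jig [-0.4 -1.1] [233, 206, 28, 11, 210]
top seated? jig [-40.3   0.1] [230, 224, 29, 10, 210]
top seated? jig [-80.1  -3.6] [230, 242, 28, 10, 218]
[ 0.4819 -0.1568  0.1819]
0 -34.0 28.0 -3.0
1 -30.5 31.0 0.25
2 -32.0 30.0 -1.0
3 -30.5 30.5 0.0
4 -31.0 30.5 -0.25
```

All five are seated. c0 sits about 3 mm off towards -y, so I'll regrip it and recentre.

Request:
{"name": "move_arm", "arguments": {
  "steps": [0,0,0.006,0.0035,0.2085,0,0.28,0,0,0.006,0.0035,0.2085,0,0.28,0,0,0.006,0.0035,0.2085,0,0.28,0,0,0.006,0.0035,0.2085,0,0.28,0,0,0.006,0.0035,0.2085,-0.03,0.28,0,0,0.006,0.0035,0.2085,-0.06,0.28,0,0,0.006,0.0035,0.2085,-0.08,0.28,0,0,0.006,0.0035,0.2085,-0.08,0.28,0,0,0.006,0.0035,0.2085,-0.08,0.28]
}}

```text
time: 51.25
tool_pos: [0.4863, 0.0533, 0.1023]
ee_rot: [-3.141, -0.0, 1.486]
wrist_force: [0.3, -0.7, -0.4]
width: 0.0265
finger_force: 0.0
```

```bash
python3 seat.py 0 .0082 0
```

```text
now [0.4863 0.0533 0.1023] [-3.141 -0.     1.486] shift to seated [-0.0019 -0.003  -0.0414] dyaw -0.007
```

Request:
{"name": "move_arm", "arguments": {
  "steps": [0,0,-0.007,-0.0019,-0.003,-0.02,0.28,0,0,-0.007,-0.0019,-0.003,-0.0414,0.28,0,0,-0.007,-0.0019,-0.003,-0.0414,0.28,0,0,-0.007,-0.0019,-0.003,-0.0414,0,0,0,-0.007,-0.0019,-0.003,-0.0414,0,0,0,-0.007,-0.0019,-0.003,-0.0414,0,0,0,-0.007,-0.0019,-0.003,-0.0389,0,0,0,-0.007,-0.0016,0.0002,-0.0389,0,0,0,-0.007,-0.0016,0.0002,-0.0389,0,0,0,-0.007,-0.0016,0.0002,-0.0414,0,0,0,-0.007,-0.0016,0.0002,-0.0414,0,0,0,-0.007,-0.0016,0.0002,-0.0414,0]
}}

```text
time: 52.45
tool_pos: [0.4856, 0.0525, 0.0626]
ee_rot: [3.139, -0.0, 1.477]
wrist_force: [-1.5, -0.3, 6.7]
width: 0.0173
finger_force: 30.0
```

Request:
{"name": "move_arm", "arguments": {
  "steps": [0,0,0,0,0,0,0.28,0,0,0,0,0,0,0.28,0,0,0,0,0,0,0.28,0,0,0,0,0,0.02,0.28,0,0,0,0,0,0.06,0.28,0,0,0,0,0,0.11,0.28,0,0,0,-0.02,-0.05,0.14,0.28,0,0,0,-0.03,-0.1,0.14,0.28,0,0,0,-0.03,-0.15,0.14,0.28,0,0,0,-0.03,-0.2,0.14,0.28,0,0,0,-0.03,-0.2,0.14,0.28]
}}

```text
time: 53.55
tool_pos: [0.4539, -0.1519, 0.2004]
ee_rot: [-3.141, 0.002, 1.471]
wrist_force: [0.9, 0.7, -0.5]
width: 0.026
finger_force: 0.0
```

```bash
python3 chk.py|grep top; python3 - <<'E'
from plan import *
I=np.mean([snapshot("top")[0].astype(np.float32) for _ in range(2)],0)
for k in range(5):
    ys=np.arange(-45,45,.5); v=[]
    for y in ys:
        q=np.float32(proj("top",jw((-80+40*k,y,60)))); p=cv2.remap(I,q[:1,None],q[1:,None],1)[0,0]; v.append(p[1]-p[0])
    v=np.array(v); g=ys[v>.5*np.median(v[abs(ys)<20])]; print(k,g.min(),g.max(),(g.min()+g.max())/2)
p,d=snapshot("top")
pts=np.array([ondepth("top",(u,v),d[v,u]) for v in range(230,300) for u in range(180,260) if d[v,u]>0]); D=pts-[J[0],J[1],0]; cc,s=np.cos(J[2]),np.sin(J[2]); K=np.c_[cc*D[:,0]+s*D[:,1],-s*D[:,0]+cc*D[:,1],D[:,2]]*1000
k=(K[:,0]<-132)&(K[:,2]>100)&(K[:,1]>20); print("handle",np.median(K[k],0),K[k].min(0),K[k].max(0),k.sum())
c=np.zeros((600,800,3),np.uint8); q=snapshot("side")[0]
c[:600,:320]=cv2.resize(p[145:295,205:285],(320,600),interpolation=3)[:,:,::-1]; c[:400,325:800]=cv2.resize(q[140:250,195:325],(475,400),interpolation=3)[:,:,::-1]; cv2.imwrite("pics/s6.png",c)
o=get_obs(); print(o["tool_pos"],o["ee_rot"],o["joint_positions"].round(2))
E
```

```text
top seated? jig [79.2 -0.3] [237, 172, 27, 10, 191]
top seated? jig [39.7 -0.4] [235, 189, 28, 10, 199]
top seated? jig [-0.4 -1.1] [233, 206, 28, 11, 210]
top seated? jig [-40.3   0.1] [230, 224, 29, 10, 209]
top seated? jig [-80.1  -0.1] [228, 242, 29, 10, 217]
0 -30.5 30.0 -0.25
1 -30.5 31.0 0.25
2 -32.0 30.0 -1.0
3 -30.5 30.5 0.0
4 -31.0 30.5 -0.25
handle [-151.37906598   54.25813977  143.6852932 ] [-169.66776087   46.9004621   135.35760537] [-132.1313813    62.89405488  147.81184005] 146
[ 0.45473173 -0.14613108  0.20065775] [-3.14135315e+00 -7.10152406e-04  1.47891221e+00] [-0.43 -0.07  1.57  0.    1.65 -0.34]
```

View pics/s6.png

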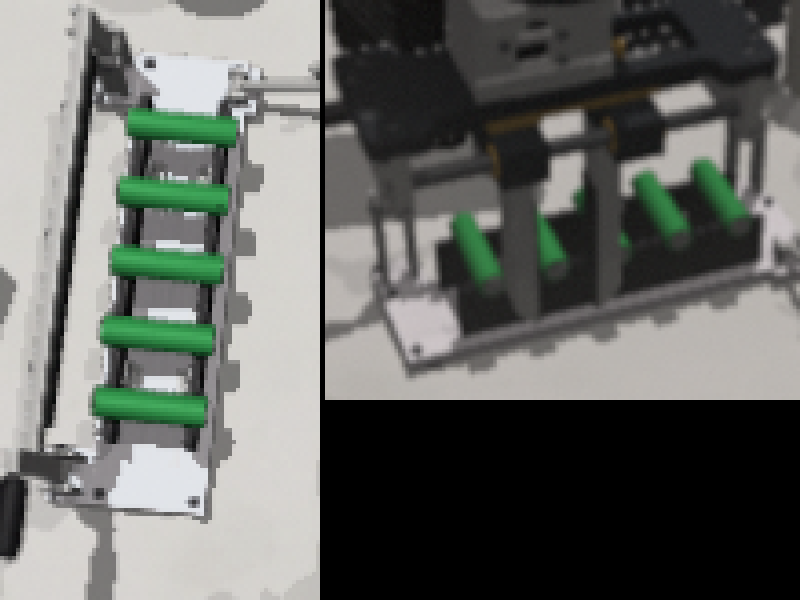

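All five cells lie in their notches, evenly spaced and centred within about 1 mm (top crop rows 125, 193, 263, 335 and 405). Now to regrip the frame handle.

Request:
{"name": "move_arm", "arguments": {
  "steps": [0,0,-1.568,-0.034,0.15,0.02,0.4,0,0,-1.568,-0.034,0.15,0.02,0.4,0,0,-1.568,-0.034,0.15,0.02,0.4,0,0,-1.568,-0.034,0.15,0.02,0.4,0,0,-1.568,-0.034,0.15,0.02,0.4,0,0,-1.568,-0.034,0.15,0.02,0.4,0,0,-1.568,-0.034,0.15,0.02,0.4,0,0,-1.568,-0.034,0.15,0.02,0.4,0,0,-1.568,-0.034,0.15,0.02,0.4,0,0,-1.568,-0.034,0.15,0.02,0.4,0,0,-1.568,-0.034,0.15,0.02,0.4,0,0,-1.568,-0.034,0.15,0.02,0.4]
}}

```text
time: 55.05
tool_pos: [0.4204, 0.0038, 0.2209]
ee_rot: [-3.141, -0.0, -0.088]
wrist_force: [-0.0, 0.5, -0.1]
width: 0.0378
finger_force: 0.0
```

```bash
python3 - <<'E'
from plan import *
o=get_obs(); print(o["tool_pos"].round(4),o["ee_rot"].round(3),go((.4205,.1125,.137),-.092))
E
```

```text
[0.4204 0.0038 0.2209] [-3.141 -0.    -0.088] [0, 0, -0.004, 0.0001, 0.1087, -0.0889]
```

Request:
{"name": "move_arm", "arguments": {
  "steps": [0,0,-0.004,0,0.04,0,0.4,0,0,-0.004,0,0.08,0,0.4,0,0,-0.004,0,0.1087,0,0.4,0,0,-0.004,0,0.1087,0,0.4,0,0,-0.004,0,0.1087,-0.04,0.4,0,0,-0.004,0,0.1087,-0.07,0.4,0,0,-0.004,0,0.1087,-0.0885,0.4,0,0,-0.004,0,0.1087,-0.0885,0.4,0,0,-0.004,0,0.1087,-0.0885,0.4]
}}

```text
time: 55.95
tool_pos: [0.4207, 0.1109, 0.1328]
ee_rot: [3.141, -0.0, -0.094]
wrist_force: [-0.2, 0.4, 0.3]
width: 0.0376
finger_force: 0.0
```

Request:
{"name": "move_arm", "arguments": {
  "steps": [0,0,0,0,0,0,0,0,0,0,0,0,0,0,0,0,0,0,0,0,0,0,0,0,0,0,0,0,0,0,0,0,0,0,0]
}}

```text
time: 56.45
tool_pos: [0.4214, 0.1112, 0.1334]
ee_rot: [-3.141, -0.002, -0.095]
wrist_force: [-0.2, 0.3, 3.9]
width: 0.0152
finger_force: 30.0
```

```bash
python3 - <<'E'
from plan import *
o=get_obs(); p=o["tool_pos"]; print(p,o["wrist_force"])
D=p-[J[0],J[1],0]; cc,s=np.cos(J[2]),np.sin(J[2]); x,y=1000*(cc*D[0]+s*D[1]),1000*(-s*D[0]+cc*D[1]); th0=np.arctan2(y-44,68*np.sin(1.7)) ; th=np.pi/2+np.arcsin(np.clip((y-44)/68,-1,1)); print(x,y,th)
for t in np.r_[np.arange(th-.15,0.0,-.15),0]:
    print(t.round(2),(jw((0,44-68*np.cos(t),70+68*np.sin(t)))-jw((0,44-68*np.cos(th),70+68*np.sin(th)))).round(4))
E
```

```text
[0.42138278 0.11121231 0.133408  ] [-0.19452332  0.26123884  3.93919508]
-148.39131229829707 54.78268678449422 1.730037395679806
1.58 [-0.0009 -0.0101  0.0009]
1.43 [-0.0019 -0.0202  0.0002]
1.28 [-0.0028 -0.0301 -0.002 ]
1.13 [-0.0037 -0.0396 -0.0056]
0.98 [-0.0045 -0.0485 -0.0107]
0.83 [-0.0052 -0.0564 -0.017 ]
0.68 [-0.0059 -0.0634 -0.0244]
0.53 [-0.0064 -0.0692 -0.0328]
0.38 [-0.0068 -0.0736 -0.0419]
0.23 [-0.0071 -0.0767 -0.0516]
0.08 [-0.0072 -0.0782 -0.0617]
0.0 [-0.0073 -0.0784 -0.0671]
```

Handle gripped. Closing along the arc.

Request:
{"name": "move_arm", "arguments": {
  "steps": [0,0,0,-0.0009,-0.0101,0.0009,0,0,0,0,-0.0019,-0.0202,0.0002,0,0,0,0,-0.0028,-0.0301,-0.002,0,0,0,0,-0.0037,-0.0396,-0.0056,0,0,0,0,-0.0045,-0.0485,-0.0107,0,0,0,0,-0.0052,-0.0564,-0.017,0,0,0,0,-0.0059,-0.0634,-0.0244,0,0,0,0,-0.0064,-0.0692,-0.0328,0,0,0,0,-0.0068,-0.0736,-0.0419,0,0,0,0,-0.0071,-0.0767,-0.0516,0,0,0,0,-0.0072,-0.0782,-0.0617,0,0,0,0,-0.0073,-0.0784,-0.0671,0]
}}

```text
time: 57.65
tool_pos: [0.4147, 0.0338, 0.0654]
ee_rot: [-3.137, -0.003, -0.096]
wrist_force: [-1.5, 5.3, 25.8]
width: 0.0151
finger_force: 30.0
```

Request:
{"name": "move_arm", "arguments": {
  "steps": [0,0,0,0,0,-0.001,0,0,0,0,0,0,-0.001,0,0,0,0,0,0,-0.001,0]
}}

```text
time: 57.95
tool_pos: [0.4147, 0.0338, 0.0659]
ee_rot: [-3.137, -0.003, -0.096]
wrist_force: [2.2, 5.1, 8.3]
width: 0.015
finger_force: 30.0
```

Request:
{"name": "move_arm", "arguments": {
  "steps": [0,0,0,0,0,0,0.4,0,0,0,0,0,0,0.4,0,0,0,0,0,0,0.4,0,0,0,0,0,0.04,0.4,0,0,0,0,0,0.09,0.4,0,0,0,0,-0.01,0.14,0.4,0,0,0.9,0.05,-0.05,0.14,0.4,0,0,0.9,0.1,-0.1044,0.14,0.4,0,0,0.9,0.15,-0.1044,0.14,0.4,0,0,0.9,0.2,-0.1044,0.14,0.4,0,0,0.9,0.25,-0.1044,0.14,0.4,0,0,0.9,0.2574,-0.1044,0.14,0.4]
}}

```text
time: 59.15
tool_pos: [0.6722, -0.0728, 0.2018]
ee_rot: [-3.139, 0.002, 0.81]
wrist_force: [0.8, -0.2, -0.4]
width: 0.0376
finger_force: 0.0
```

Request:
{"name": "move_arm", "arguments": {
  "steps": [0,0,0.675,0,0,0,0.4,0,0,0.675,0,0,0,0.4,0,0,0.675,0,0,0,0.4,0,0,0.675,0,0,0,0.4,0,0,0.675,0,0,0,0.4,0,0,0.675,0,0,0,0.4,0,0,0.675,0,0,0,0.4]
}}

```text
time: 59.85
tool_pos: [0.6702, -0.072, 0.2032]
ee_rot: [-3.14, -0.0, 1.478]
wrist_force: [0.5, -0.5, 0.4]
width: 0.0378
finger_force: 0.0
```

```bash
python3 - <<'E'
from plan import *
g=jw((118,-28-78*np.sin(1.3),20+78*np.cos(1.3)))
o=get_obs(); print(o["tool_pos"].round(4),o["ee_rot"].round(3),g.round(4),go(g,1.479))
p,d=snapshot("side"); pts=np.array([np.r_[ondepth("side",(u,v),d[v,u]),p[v,u].mean()] for v in range(170,270) for u in range(270,380) if d[v,u]>0]); D=pts[:,:3]-[J[0],J[1],0]; cc,s=np.cos(J[2]),np.sin(J[2]); K=np.c_[1000*(cc*D[:,0]+s*D[:,1]),1000*(-s*D[:,0]+cc*D[:,1]),1000*D[:,2],pts[:,3]]
k=(abs(K[:,0]-118)<25)&(K[:,1]<-50)&(K[:,1]>-125)&(K[:,2]>25)&(K[:,2]<80); print("knob pts jig",k.sum(),np.median(K[k],0).round(1) if k.any() else 0,K[k].min(0).round(),K[k].max(0).round())
for n in("side","top"): print(n,spot_point(n,"hook_knob")[:2] if n=="side" else "",proj(n,g).round(1))
k=(abs(K[:,2]-75)<15)&(abs(K[:,1])<20)&(abs(K[:,0])<110); print("bar z",np.percentile(K[k,2],[5,50,95]) if k.any() else 0)
E
```

```text
[ 0.6702 -0.072   0.2032] [-3.14  -0.     1.478] [ 0.6721 -0.0706  0.0409] [0, 0, 0.001, 0.0019, 0.0014, -0.1673]
knob pts jig 129 [118.  -82.   46.1  89. ] [ 114. -116.   26.   31.] [125. -50.  74. 164.]
side [{'uv': [334.4, 222.8], 'score': 0.44}, {'uv': [303.5, 194.3], 'score': 0.21}] [336.6 221.8]
top  [296.1 166.7]
bar z [61.10298538 71.9429135  76.47081723]
```

Request:
{"name": "move_arm", "arguments": {
  "steps": [0,0,0,0.0015,0.0012,-0.05,0.4,0,0,0,0.0015,0.0012,-0.1,0.4,0,0,0,0.0015,0.0012,-0.14,0.4,0,0,0,0.0015,0.0012,-0.166,0.4,0,0,0,0.0015,0.0012,-0.166,0.4,0,0,0,0.0015,0.0012,-0.166,0.4,0,0,0,0.0015,0.0012,-0.166,0,0,0,0,0.0015,0.0012,-0.166,0,0,0,0,0.0015,0.0012,-0.166,0,0,0,0,0.0015,0.0012,-0.166,0,0,0,0,0.0015,0.0012,-0.166,0]
}}

```text
time: 61.05
tool_pos: [0.6735, -0.0708, 0.0398]
ee_rot: [3.138, 0.0, 1.48]
wrist_force: [1.0, -0.9, 2.1]
width: 0.0111
finger_force: 30.0
```

```bash
python3 - <<'E'
from plan import *
o=get_obs(); p=o["tool_pos"]+[0,0,.005]; D=p-[J[0],J[1],0]; cc,s=np.cos(J[2]),np.sin(J[2]); y=1000*(-s*D[0]+cc*D[1])
th=1.29; R=abs((y+28)/np.sin(th)); print(p,o["width"],o["wrist_force"],"jig y",y,"R",R)
for t in np.r_[np.arange(th-.12,.1,-.12),.0]:
    print(t.round(2),(jw((0,-28-R*np.sin(t),20+R*np.cos(t)))-jw((0,-28-R*np.sin(th),20+R*np.cos(th)))).round(4))
E
```

```text
[ 0.67349865 -0.07080361  0.04483831] 0.011091748615198715 [ 1.00299721 -0.85076004  2.08025622] jig y -103.24796867163452 R 78.3151775729699
1.17 [0.0003 0.0031 0.0089]
1.05 [0.0007 0.0073 0.0173]
0.93 [0.0011 0.0124 0.0251]
0.81 [0.0017 0.0184 0.0323]
0.69 [0.0023 0.0253 0.0387]
0.57 [0.003  0.0328 0.0442]
0.45 [0.0038 0.041  0.0488]
0.33 [0.0046 0.0497 0.0524]
0.21 [0.0054 0.0587 0.0549]
0.0 [0.0069 0.0749 0.0566]
```

Request:
{"name": "move_arm", "arguments": {
  "steps": [0,0,0,0.0003,0.0031,0.0089,0,0,0,0,0.0007,0.0073,0.0173,0,0,0,0,0.0011,0.0124,0.0251,0,0,0,0,0.0017,0.0184,0.0323,0,0,0,0,0.0023,0.0253,0.0387,0,0,0,0,0.003,0.0328,0.0442,0,0,0,0,0.0038,0.041,0.0488,0,0,0,0,0.0046,0.0497,0.0524,0,0,0,0,0.0054,0.0587,0.0549,0,0,0,0,0.0062,0.067,0.0562,0,0,0,0,0.0069,0.0749,0.0566,0,0,0,0,0.007,0.0757,0.0566,0]
}}

```text
time: 62.25
tool_pos: [0.6799, 0.0039, 0.0949]
ee_rot: [3.14, 0.004, 1.48]
wrist_force: [3.5, -5.3, -1.8]
width: 0.0116
finger_force: 30.0
```

Request:
{"name": "move_arm", "arguments": {
  "steps": [0,0,0,0,0,0,0,0,0,0,0,0,0,0]
}}

```text
time: 62.45
tool_pos: [0.6799, 0.0036, 0.095]
ee_rot: [3.14, 0.003, 1.479]
wrist_force: [4.6, -3.7, -2.5]
width: 0.0109
finger_force: 30.0
```

```bash
python3 - <<'E'
from plan import *
o=get_obs(); p=o["tool_pos"]+[0,0,.005]; D=p-[J[0],J[1],0]; cc,s=np.cos(J[2]),np.sin(J[2]); print(p,1000*(-s*D[0]+cc*D[1]),o["width"],o["wrist_force"])
E
```

```text
[0.67987866 0.00358915 0.09995339] -28.58377884187291 0.010941933286050845 [ 4.57664609 -3.74430062 -2.54713867]
```

Request:
{"name": "move_arm", "arguments": {
  "steps": [0,0,0,0,0.0015,0,0,0,0,0,0,0.0015,0,0,0,0,0,0,0.0015,0,0.4,0,0,0,0,0.0015,0,0.4,0,0,0,0,0.0015,0,0.4,0,0,0,0,0.0015,0,0.4,0,0,0,0,0.0015,0.04,0.4,0,0,0,0,0.0015,0.09,0.4,0,0,0,0,0.0015,0.13,0.4,0,0,0,-0.04,-0.04,0.15,0.4,0,0,0,-0.08,-0.08,0.15,0.4,0,0,0,-0.12,-0.12,0.15,0.4]
}}

```text
time: 63.65
tool_pos: [0.5752, -0.0987, 0.246]
ee_rot: [3.139, 0.001, 1.481]
wrist_force: [0.3, -1.1, -0.3]
width: 0.0375
finger_force: 0.0
```

Request:
{"name": "move_arm", "arguments": {
  "steps": [0,0,0,-0.04,-0.04,0,0.4,0,0,0,-0.08,-0.08,0,0.4,0,0,0,-0.12,-0.12,0,0.4,0,0,0,-0.16,-0.16,0,0.4,0,0,0,-0.16,-0.2,0,0.4,0,0,0,-0.16,-0.2,0,0.4]
}}

```text
time: 64.25
tool_pos: [0.4135, -0.3015, 0.2446]
ee_rot: [-3.141, 0.002, 1.474]
wrist_force: [0.8, 0.5, 0.2]
width: 0.0376
finger_force: 0.0
```

```bash
python3 chk.py | grep top; python3 - <<'E'
from plan import *
p,d=snapshot("top"); q,e=snapshot("side")
c=np.zeros((600,800,3),np.uint8); c[:600,:320]=cv2.resize(p[145:295,205:285],(320,600),interpolation=3)[:,:,::-1]; c[:400,325:800]=cv2.resize(q[145:255,195:335],(475,400),interpolation=3)[:,:,::-1]; cv2.imwrite("pics/end.png",c)
r=spot_point("top","hook_knob"); print(r[:1],proj("top",jw((118,-28,98))))
pts=np.array([ondepth("top",(u,v),d[v,u]) for v in range(140,300) for u in range(200,300) if d[v,u]>0]); D=pts-[J[0],J[1],0]; cc,s=np.cos(J[2]),np.sin(J[2]); K=1000*np.c_[cc*D[:,0]+s*D[:,1],-s*D[:,0]+cc*D[:,1],D[:,2]]
k=(abs(K[:,0]-118)<20)&(K[:,2]>88)&(K[:,1]<0); print("knob",k.sum(),np.median(K[k],0).round(1))
k=(abs(K[:,0])<110)&(abs(K[:,1])<12)&(K[:,2]>64); print("bar",k.sum(),np.median(K[k],0).round(1))
print(get_obs()["tool_pos"],get_obs()["time"])
E
```

```text
top seated? jig [79.7 19.6] [237, 172, 10, 8, 73]
top seated? jig [ 79.2 -18.4] [252, 174, 13, 8, 86]
top seated? jig [39.9 19.4] [234, 189, 11, 8, 76]
top seated? jig [ 39.5 -18.4] [250, 191, 13, 8, 86]
top seated? jig [-0.2 19. ] [233, 206, 10, 9, 77]
top seated? jig [ -0.2 -19. ] [248, 208, 13, 9, 95]
top seated? jig [-40.   19.2] [230, 224, 11, 8, 82]
top seated? jig [-40.2 -18.7] [247, 226, 12, 8, 84]
top seated? jig [-80.1  19. ] [228, 242, 11, 8, 82]
top seated? jig [-79.9 -18.7] [245, 243, 12, 9, 88]
top table [ 0.4403 -0.1964] [346, 265, 9, 5, 24]
[{'uv': [262.0, 156.8], 'score': 0.6}] [263.43943895 155.91108141]
knob 38 [116.4 -27.6 109. ]
bar 569 [-2.1  0.1 74.6]
[ 0.41657143 -0.29691357  0.24451706] 64.5
```

View pics/end.png

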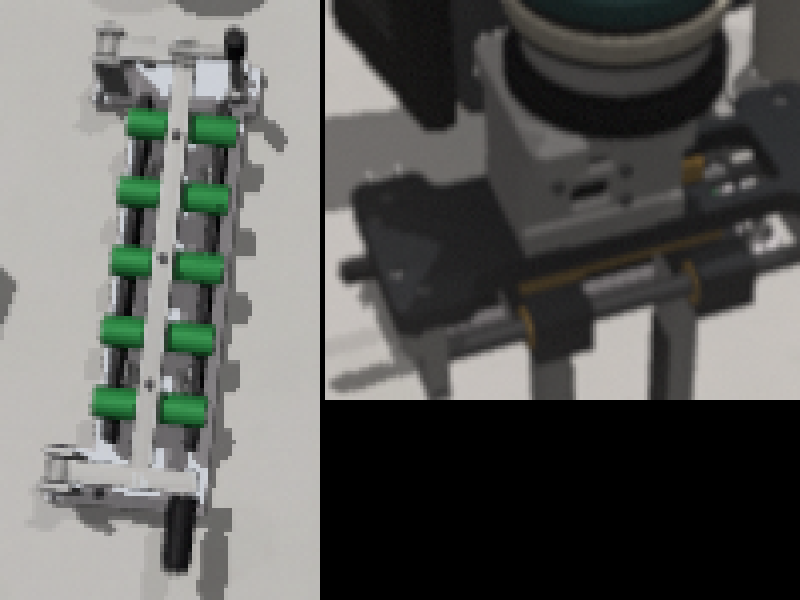

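The frame is closed over all five cells, and the hook's knob at (235,42) and claw at (185,50) match the first picture. One last numeric comparison with the start, then I'll hand in.

```bash
python3 - <<'E'
from plan import *
a=cv2.imread("pics/top0.png").astype(int); p=snapshot("top")[0][:,:,::-1].astype(int)
r=np.abs(a-p)[145:175,245:275].mean(2); b=np.abs(a-p)[255:290,215:260].mean(2); print("hook diff",r.mean(),(r>40).sum(),"handle diff",b.mean(),(b>40).sum())
if (r>40).sum()<12 and (b>40).sum()<12: print(close_job())
E
```

```text
hook diff 4.228148148148148 8 handle diff 3.210582010582011 5
the job is handed in; nothing more can be done
None
```

I handed the job in at about 65 s: all five cells lie centred (within about 1 mm) in their own notches with buttons to the hinge side, the frame is closed and the hook is back in its catch. c0 ended up on the jig's base plate just after I first set it down, so I picked it up and reseated it.

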